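Fish the tray washer out from behind the cart's guard and refit it

ROBOT

A 6-joint arm with a two-finger parallel gripper is mounted at the origin on the work surface. World frame = base frame: x ahead of the robot, y to its left, z up, the work surface at z = 0. Lengths are in mm, angles in rad, forces in N, time in s.
With the tool pointing down it reaches from about 350 to 775 mm from the base axis. Payload 7.3 kg.
Tool frame: the origin (TCP) lies at the very end of the fingers, on their centre line; the grasp point (between the pads) lies grip_point_offset behind it (grip_point_offset is the distance from the TCP to the grasp point, in mm); x points along the fingers, z is the direction in which the jaws open and shut, and the axes are right-handed (so a half turn about x gives the same grasp; the last joint's range is limited). The gripper opens to 92 mm and grips with 3 to 60 N. Pads are 19 mm wide; open, the fingers measure 130 mm over their backs; the gripper's body (75 mm by 190 mm) begins 47 mm behind the grasp point.
Start: joints at [-1.414, 0.342, 1.524, -0, 1.275, -0.146], TCP at [156.574, -501.128, 226.741] pointing down, gripper open.
Joint ranges: [-2.53, 2.53], [-0.77, 2.02], [0.04, 2.7], [-1, 4.14], [0.28, 2.66], [-3.11, 3.11]. Speed limits (rad/s): [2.57, 2.57, 3.14, 3.14, 3.14, 3.14].

INTERFACE

Orientations are given as [roll, pitch, yaw] about the fixed x, y, z axes, in that order (R = Rz(yaw) Ry(pitch) Rx(roll)).
In Python, from plant import * gives the robot as it stands.
- The arm moves only by the tool send_rows, never from a script. Its argument "series" is text: rows parted by semicolons, each of 5 numbers parted by spaces: the gripper's target within -1 to 1 (fully open at 1, half-way at 0, shut at -1), then the shift along the tool's x, y, z in units of 30 mm (1.0 is 30 mm), then the turn about the tool's x in units of 5 degrees (1.0 is 5 degrees). A call has 1 to 8 rows; each row is the pose to reach, as a shift and turn from the pose commanded when the call began, along the tool's axes at that moment; what a row does not reach only later rows make up. A row lasts 1/8 s, in which the tool goes at most 62.5 mm and 10.7 degrees, less where a joint would pass 70% of its speed; a pose out of reach is approached as far as the arm can. A call with a gripper value outside its range is refused whole. The fingers move at their own pace and stop on an object; the grip force is fixed at half the most. Time passes only in rows, so rows that repeat a pose let the fingers close. It gives the time, the measured TCP pose, the force and the opening at its end, in the units of the state.
- get_obs(): the state, without advancing time (a new reading comes with each control period).
- capture(name): name is "scene" or "top"; returns a dict with "pixels" (420x560x3 uint8, red, green, blue), "mtx" (3x3 intrinsics, pixels), "R" (3x3) and "t" (3): a world point X has camera coordinates R X + t. Camera axes: x right, y down, z forward; pixel columns grow to the right and rows downward; lengths in mm; the calibration is good to about 2 mm. A picture is of the moment at which its call begins. There is no depth.
- close_job(): hands the job in, once; it reports no verdict.
Trained networks look in a picture, given as the dict that the camera call returned (one of the last four; its "shot" number tells which), for a name from the list of things; names that differ only in an ending like _2 or _b are one class to them, and where a whole thing is asked for, a point or a joint stands for the part that bears it (a point fixed in the world has none). Each returns a list of dicts, best first, with "score" (0 to 1); they miss things now and then, are a little off and sometimes report something else, mostly with a low value. They report only what shows in the picture. A call takes as long as a camera call.
- cut_out(picture, thing): "pixels" (420x560 bool, what is visible of it).
- place_of(picture, thing): "point" ([x, y, z] in mm, in world coordinates, good to about 4 mm: a listed point, or the origin of a listed thing).
The state is a dict: "time": time; "joint_positions": joint angles; "dq": joint speeds; "tau": joint torques, N m; "tool_pos": TCP position; "tcp_rot": TCP orientation; "contact_force": force on the tool from outside, world axes, zero at the start; "moment": the same for the moment, N m; "grip_width": finger opening in mm.
Only numpy, scipy, OpenCV 4.12 (cv2) and the standard library are available. Lean on these libraries where they do the work, as an engineer would, in place of code of your own. Each camera call takes 0.05 s, during which the arm holds its last target.

TASK

The candy tray's brass washer has dropped behind the clear guard of the roll-out cart. Take the red-handled hooked rod from its rest, reach under the guard into the washer's hole and draw the washer out onto the flat deck well clear of the guard, letting the hook ride only lightly on the plastic and leaving the jars and the other things alone. Put the rod back in its rest, and gently fit the washer over the tray's steel spindle so that it lies flat on the hub.

Things in the scene. Friction and masses are not known exactly. Their poses are not given: they have to be found in the camera images.
- cart: White plastic roll-out cart, fixed. Origin: middle of its top, on the flat deck; z up, y along the cart towards the guard, x across it. Deck 316 mm wide, from y -375 mm on, with a 14 mm high rim round it. The plastic scuffs: press the hook on it with a few newtons only, never more than 15 N.
- guard_edge (a point): Middle of the lower edge of the cart's fixed clear guard: an upright sheet 5 mm thick and 300 mm wide (along x), 62 to 134 mm above the deck, at y 260 mm of the cart. Axes are the cart's: y points into the well behind.
- well_mid (a point): Middle of the jar well behind the guard, at deck level. Well 300 mm along x, 89 mm along y, closed at back and ends by a 19 mm lip, wire rails at 55 and 105 mm and posts 134 mm high. Its flat floor lies lower than the deck.
- insert: White insert board, fixed, that lies on the sunken floor and carries the deck on, flush, towards the guard. Its edge that way is one smooth bevel (20 to 40 degrees) from the deck down to the floor, 5 to 15 mm lower. Where the bevel lies differs each time, from 10 mm behind the guard to 80 mm before it, and is not given: feel for it with the hook, never with more than 15 N.
- hook_grip (a point): Where to grip the hooked rod: centre of its upright red grip, 16 mm along x (pinch it so), 34 mm wide, 46 mm high. x points along the rod to the hook, z up. The rod's axis runs 30 mm below this point: square shank 12 x 12 mm from 55 mm behind to 55 mm ahead, then round 8 mm rod to 160 mm ahead, where it turns straight down. 0.18 kg. Pressed at its end it can turn in the grasp: squeeze hard.
- hook_tip (a point): Lowest point of the 12 mm ball at the hook's end (its leg is 8 mm thick): 160 mm ahead of hook_grip and 70 mm below it (40 mm below the rod's axis). The ball slips over the thin washer unless it rides on the floor or nearly so. Touch down slowly (10 mm/s): the rod strikes harder than the wrist feels.
- rest_mid (a point): Fixed grey rest on the deck: where hook_grip belongs when the rod lies in it, 82 mm above the deck. x points along the rod to its hook, z up. Two forks, 10 mm thick, 40 mm wide, stand 45 mm before and behind this point and carry the square shank; their slots, open at the top, are 16 mm wide and 10 mm deep (46 to 56 mm above the deck).
- washer_mid (a point): Centre of the brass washer, half-way up: 40 mm across, 4 mm thick, hole 20 mm, about 30 g. It lies flat on the floor of the well behind the guard, between or beside the jars.
- tray: Clear round candy tray, fixed on the deck, lid off: 184 mm across, wall 34 mm and partitions 29 mm high; origin under its centre, at deck level.
- hub_seat (a point): Centre of the flat top of the tray's hub, where the washer belongs: hub 31 mm across, its top 46 mm above the deck; a steel spindle 16 mm thick, slightly pointed, rises 17 mm from it.
- jar_a_mid (a point): Glass jar with wooden lid standing in the well, 58 mm across, 108 mm high; centre, half-way up. Leave it alone.
- jar_b_mid (a point): Glass jar with steel lid standing in the well, 58 mm across, 108 mm high; centre, half-way up. Leave it alone.
- green_lid: Green silicone lid, 80 mm across, 20 mm high with its tab, lying on the deck beside the tray; origin under its centre. Leave it alone.
- tray_knob: Black knob of the tray's lid, 32 mm across, 20 mm high, standing on the deck beside the tray; origin under its centre. Leave it alone.

How it is judged:
By the outcome, as a careful person would: the job done as asked, in the order asked, and still so for the second after the job is handed in, with the robot touching nothing.
It also fails if it takes over 72 s, if anything falls off the work surface, if the arm or the gripper's body presses on something with over 40 N, if the wrist force passes 120 N, or if a joint passes its speed limit or range.

## Working session

There is one attempt and no reset: what is moved stays moved. The work goes in short steps, Python scripts to look and compute and a tool call to move; the robot and the scene stay as the last step left them, time stands still between calls to the robot, and variables do not carry over. Pictures are saved under pics/ and viewed, and the job is handed in when it is done.

Besides the shell and the picture viewer there is one more tool, called as name(argument=value, ...), one argument or row to a line, values as JSON. send_rows: Moves the arm, as the interface text tells. Its arguments: {"type":"object","properties":{"series":{"type":"string"}},"required":["series"]}

```bash
ls; mkdir -p pics
python3 - <<'E'
from plant import *
import cv2,json
o=get_obs(); print(o)
for n in ("scene","top"):
    c=capture(n)
    cv2.imwrite(f"pics/{n}0.png",c["pixels"][:,:,::-1])
    print(n,c["mtx"],c["R"],c["t"],c.keys())
    for th in ["cart","guard_edge","well_mid","insert","hook_grip","hook_tip","rest_mid","washer_mid","tray","hub_seat","jar_a_mid","jar_b_mid","green_lid","tray_knob"]:
        try:
            print(th,[( [round(float(v),1) for v in d["point"]],round(float(d["score"]),2)) for d in place_of(c,th)[:3]])
        except Exception as e: print(th,e)
print(get_obs()["time"])
E
```

```text
pics
{'time': 0.0, 'joint_positions': array([-1.41398175e+00,  3.42710344e-01,  1.52503039e+00,  3.57682878e-05,
        1.27541969e+00, -1.46046363e-01]), 'dq': array([ 0.00016552, -0.00131473, -0.00037208,  0.00162047,  0.00058382,
        0.00027719]), 'tau': array([-1.48099913e-03, -4.31247139e+01, -2.44220710e+01,  7.14990450e-02,
        5.59742725e-02, -1.25500501e-04]), 'tool_pos': array([ 156.52476705, -500.68485514,  226.04673398]), 'tcp_rot': array([2.97373358, 1.56922818, 1.70578775]), 'contact_force': array([ 0.34452812, -0.44311027,  0.2304297 ]), 'moment': array([-0.05944926, -0.02570428, -0.04045821]), 'grip_width': 91.86522194387747}
scene [[392.13115354   0.         280.13422218]
 [  0.         392.13115354 204.28589005]
 [  0.           0.           1.        ]] [[-0.81308591  0.5821183  -0.00543961]
 [ 0.35643165  0.49042202 -0.79526267]
 [-0.46026925 -0.64855572 -0.60624062]] [ 482.37871643 -120.308458   1080.38632696] dict_keys(['pixels', 'mtx', 'R', 't', 'shot'])
cart [([540.8, -19.4, 17.5], 0.87)]
guard_edge [([531.5, 239.0, 77.0], 0.86)]
well_mid [([527.9, 28
[... 1110 characters left out ...]
 0.77)]
insert []
hook_grip [([478.3, -158.1, 99.8], 0.84), ([601.0, -309.7, 18.1], 0.63)]
hook_tip [([636.8, -169.3, 29.9], 0.7)]
rest_mid [([481.1, -150.7, 99.1], 0.84), ([622.1, 289.5, 60.6], 0.6), ([525.9, 275.5, 58.3], 0.19)]
washer_mid [([448.9, 294.3, 3.6], 0.66), ([540.5, -21.2, 20.2], 0.17)]
tray [([598.7, -305.1, 20.8], 0.85), ([444.7, -332.1, 18.8], 0.39)]
hub_seat [([601.0, -305.4, 64.5], 0.93), ([530.9, 285.3, 15.4], 0.35)]
jar_a_mid [([527.0, 277.9, 61.2], 0.68), ([446.6, -330.6, 14.1], 0.63)]
jar_b_mid [([621.8, 292.6, 62.1], 0.86)]
green_lid [([445.1, -332.9, 19.6], 0.87), ([622.5, 294.6, 61.6], 0.48), ([448.4, 290.9, 8.4], 0.23)]
tray_knob [([438.9, -253.4, 18.3], 0.64)]
1.5
```

View pictures.

View pics/scene0.png

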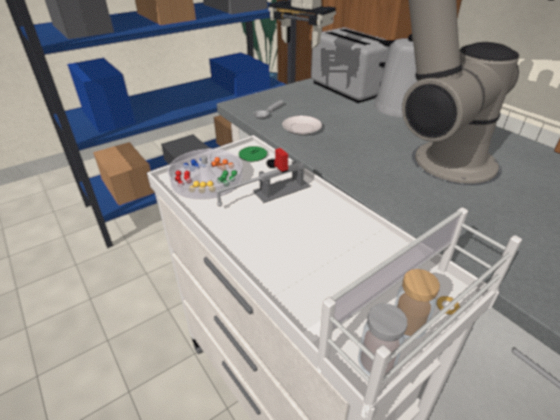

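View pics/top0.png

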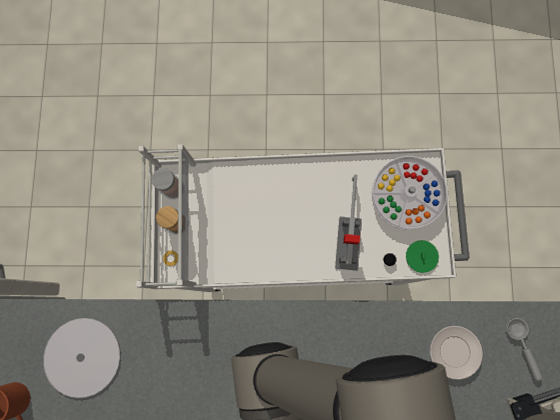

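```bash
cat > h.py <<'E'
import numpy as np, cv2
def ray(c,u,v,z):
    d=np.linalg.inv(c["mtx"])@np.array([u,v,1.0]); R=c["R"];C=-R.T@c["t"]; d=R.T@d
    return C+d*(z-C[2])/d[2]
def proj(c,X):
    p=c["mtx"]@(c["R"]@np.asarray(X,float)+c["t"]); return p[:2]/p[2]
def tri(c1,p1,c2,p2):
    P=[c["mtx"]@np.c_[c["R"],c["t"]] for c in (c1,c2)]
    X=cv2.triangulatePoints(P[0],P[1],np.array(p1,float).reshape(2,1),np.array(p2,float).reshape(2,1)); return (X[:3]/X[3]).ravel()
E
python3 - <<'E'
from plant import *
import plant
from h import *
import pickle
print([n for n in dir(plant) if not n.startswith('_')])
try: print(grip_point_offset)
except Exception as e: print(e)
s=capture("scene");t=capture("top")
pickle.dump((s,t),open("c0.pkl","wb"))
a=cv2.resize(t["pixels"][140:300,130:290],None,fx=4,fy=4,interpolation=cv2.INTER_CUBIC)[:600]
b=cv2.resize(s["pixels"][200:400,260:520],None,fx=3,fy=3,interpolation=cv2.INTER_CUBIC)
d=cv2.resize(t["pixels"][140:290,320:470],None,fx=4,fy=4,interpolation=cv2.INTER_CUBIC)
e=cv2.resize(s["pixels"][130:230,150:350],None,fx=4,fy=4,interpolation=cv2.INTER_CUBIC)
for n,i in zip(("za","zb","zd","ze"),(a,b,d,e)): cv2.imwrite(f"pics/{n}.png",i[:,:,::-1])
E
```

```text
['Unreachable', 'capture', 'close_job', 'cut_out', 'get_obs', 'grip_point_offset', 'place_of']
18.8
```

View pics/za.png

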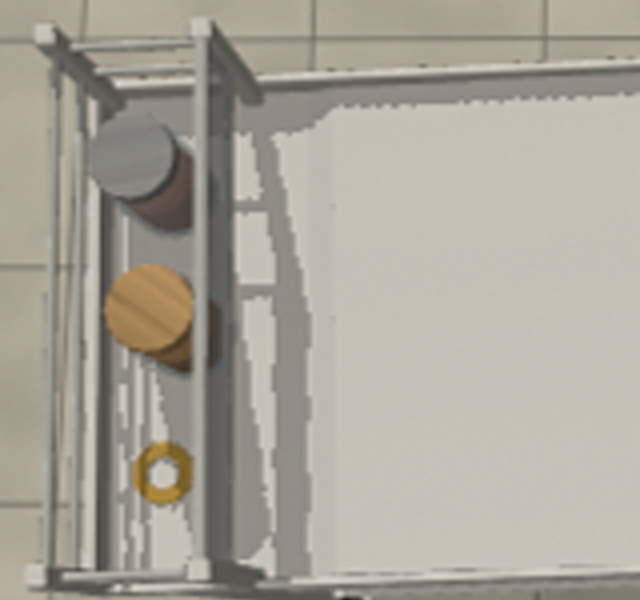

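View pics/zb.png

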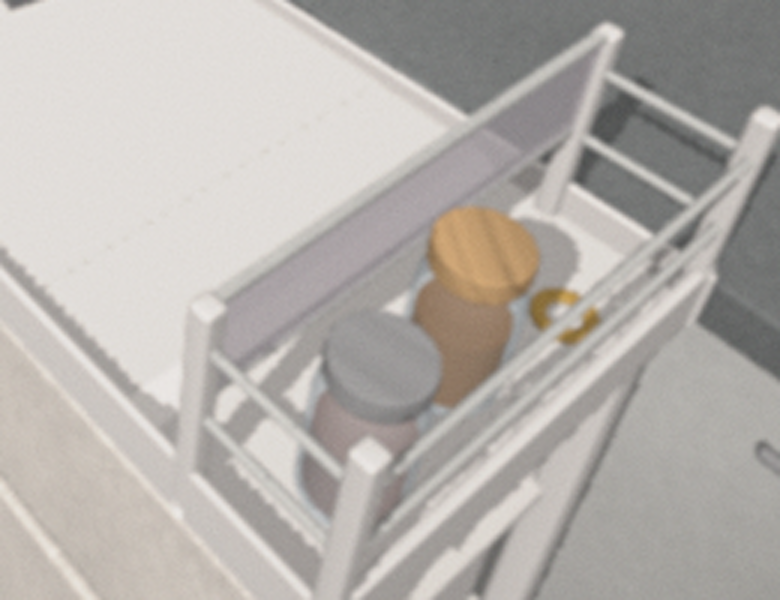

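View pics/zd.png

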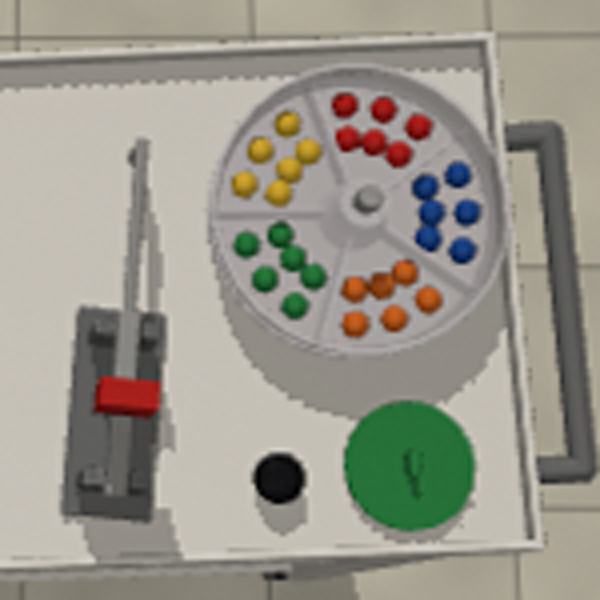

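View pics/ze.png

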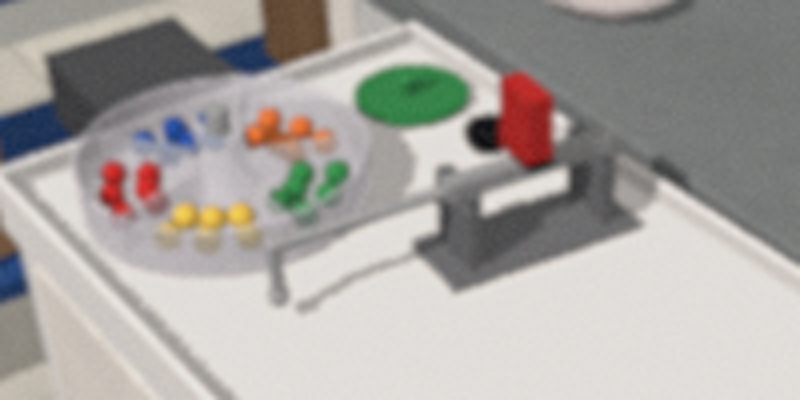

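Run:
```python
from h import *
import pickle
s,t=pickle.load(open("c0.pkl","rb"))
np.set_printoptions(precision=1,suppress=True)
for u in (207.5,213):
  for v in (190,250): print("band",u,v,ray(t,u,v,18))
for p in ((283,292),(382,232)): print("dots",ray(s,*p,18))
print("spindle",tri(s,(203.8,158.),t,(412,189.5)))
print("washer",tri(s,(260+564/3,200+316/3),t,(130+162.5/4,140+473/4)), ray(t,130+162.5/4,140+473/4,9))
# deck height: grip red
def red(c,box):
    p=c["pixels"].astype(int);m=(p[...,0]>110)&(p[...,1]<60)&(p[...,2]<60)
    mm=np.zeros_like(m);x0,y0,x1,y1=box;mm[y0:y1,x0:x1]=m[y0:y1,x0:x1]
    ys,xs=np.nonzero(mm);return xs,ys
for c,b in ((s,(265,140,300,180)),(t,(335,225,365,250))):
    xs,ys=red(c,b);print(xs.mean(),ys.mean(),xs.min(),xs.max(),ys.min(),ys.max(),len(xs))
# model render check: project grip box for hypothesised pose
def box(c,ctr,yaw):
    d=np.array([np.cos(yaw),np.sin(yaw),0]);n=np.array([-d[1],d[0],0]);z=np.array([0,0,1.])
    pts=[ctr+a*8*d+b*17*n+e*23*z for a in(-1,1) for b in(-1,1) for e in(-1,1)]
    return np.array([proj(c,p) for p in pts])
from scipy.optimize import minimize
obs={}
for c,b,k in ((s,(265,140,300,180),'s'),(t,(335,225,365,250),'t')):
    p=c["pixels"].astype(float);x0,y0,x1,y1=b
    m=np.zeros(p.shape[:2]);xs,ys=red(c,b);m[ys,xs]=1;obs[k]=m
def cost(v):
    k=0
    for c,n in ((s,'s'),(t,'t')):
        h=cv2.convexHull((box(c,v[:3],np.deg2rad(v[3]))*16*8).round().astype(np.int32))
        im=np.zeros((420*8,560*8),np.uint8)
        cv2.fillConvexPoly(im,h,1,shift=4)
        k+=np.abs(cv2.resize(im.astype(np.float32),(560,420),interpolation=cv2.INTER_AREA)-obs[n]).sum()
    return k
r=minimize(cost,[480.5,-155,100,-5.5],method="Nelder-Mead",options=dict(initial_simplex=np.array([480.5,-155,100,-5.5])+np.r_[np.zeros((1,4)),np.diag([4,4,4,4])],maxiter=150))
print("grip fit",r.x,r.fun,len(red(s,(265,140,300,180))[0]))
# hook tip check
for a in (-10,-7,-5.5,-3): 
    d=np.array([np.cos(np.deg2rad(a)),np.sin(np.deg2rad(a)),0]); X=r.x[:3]+160*d-np.array([0,0,70]); print(a,X,proj(s,X),proj(t,X))
```

```text
band 207.5 190 [615.  201.2  18. ]
band 207.5 250 [461.4 195.9  18. ]
band 213 190 [615.  187.1  18. ]
band 213 250 [461.5 182.1  18. ]
dots [664.3 108.1  18. ]
dots [402.8  99.8  18. ]
spindle [ 603.4 -305.2   72.9]
washer [441.6 291.5   4.3] [441.3 290.1   9. ]
280.9269406392694 159.76255707762556 275 287 149 170 219
351.73394495412845 237.80733944954127 344 359 234 242 109
grip fit [ 480.  -154.6   97.9  -13.6] 110.328125 219
-10 [ 637.6 -182.4   27.9] [217.3 202.2] [358.5 180.3]
-7 [ 638.8 -174.1   27.9] [218.6 204.2] [355.2 179.8]
-5.5 [ 639.3 -170.    27.9] [219.3 205.2] [353.5 179.6]
-3 [ 639.8 -163.    27.9] [220.6 206.8] [350.8 179.4]
```

```bash
cat >> h.py <<'E'
from scipy.spatial.transform import Rotation as Ro
def toolR(o): return Ro.from_euler('xyz',o["tcp_rot"]).as_matrix()
def cmd(o,target,yaw=None):
    "target TCP world; yaw: heading of tool z (world deg). returns units; signs of turn about tool x"
    R=toolR(o); d=R.T@(np.asarray(target,float)-o["tool_pos"])/30
    zy=np.degrees(np.arctan2(R[1,2],R[0,2]))
    out=d.round(3).tolist()
    if yaw is not None:
        # tool x points down => positive turn about tool x lowers yaw
        out.append(round(float(-((yaw-zy+180)%360-180)/5),3))
    return out, round(float(zy),2)
def st(o=None):
    if o is None:
        from plant import get_obs; o=get_obs()
    R=toolR(o)
    print("t",round(o["time"],2),"tcp",o["tool_pos"].round(2),"zyaw",round(float(np.degrees(np.arctan2(R[1,2],R[0,2]))),2),"F",o["contact_force"].round(2),"w",round(o["grip_width"],1),"j6",o["joint_positions"].round(2)[5])
    return o
E
python3 - <<'E'
from h import *
o=st(); np.set_printoptions(precision=3,suppress=True)
print(toolR(o))
for z in (160,80): print(cmd(o,(480,-154.8,z),-5.5),cmd(o,(480,-154.8,z),174.5))
E
```

```text
t 1.6 tcp [ 156.58 -501.12  226.73] zyaw -72.65 F [-0.25  0.46  0.39] w 91.8 j6 -0.15
[[ 0.     0.955  0.298]
 [-0.     0.298 -0.955]
 [-1.    -0.     0.   ]]
([2.224, 13.733, -7.804, -13.43], -72.65) ([2.224, 13.733, -7.804, 22.57], -72.65)
([4.89, 13.733, -7.804, -13.43], -72.65) ([4.89, 13.733, -7.804, 22.57], -72.65)
```

send_rows(
  series="1 0 13.73 -7.8 -13.4;1 0 13.73 -7.8 -13.4;1 0 13.73 -7.8 -13.4;1 2.2 13.73 -7.8 -13.4;1 2.2 13.73 -7.8 -13.4;1 2.2 13.73 -7.8 -13.4;1 2.2 13.73 -7.8 -13.4;1 2.2 13.73 -7.8 -13.4",
)

```text
time: 2.6
tool_pos: [481.3, -152.8, 160.2]
tcp_rot: [1.308, 1.571, 1.212]
contact_force: [-0.2, -0.5, 0.7]
grip_width: 91.9
```

Run:
```python
from h import *
from plant import *
o=st(); 
print(cmd(o,(480,-154.8,81),-5.5))
for n in("scene","top"):
    c=capture(n); cv2.imwrite(f"pics/{n}1.png",cv2.resize(c["pixels"][130:260,180:440] if n=="scene" else c["pixels"][150:320,280:430],None,fx=3,fy=3)[:,:,::-1])
    print([(d["point"].round(1) if hasattr(d["point"],'round') else d["point"],d["score"]) for d in place_of(c,"hook_grip")[:1]])
```

```text
t 2.6 tcp [ 481.26 -152.78  160.2 ] zyaw -5.53 F [-0.16 -0.54  0.71] w 91.9 j6 -0.36
([2.64, -0.071, -0.035, -0.006], -5.53)
[([481.8, -152.7, 103.7], 0.77)]
[]
```

send_rows(
  series="1 1 -0.07 -0.03 0;1 1.8 -0.07 -0.03 0;1 2.3 -0.07 -0.03 0;1 2.6 -0.07 -0.03 0;1 2.6 -0.07 -0.03 0",
)

```text
time: 3.42
tool_pos: [478.7, -157.3, 82.7]
tcp_rot: [-2.918, 1.571, -3.017]
contact_force: [-0.3, 0.1, -1.0]
grip_width: 91.9
```

send_rows(
  series="-1 0 0 0 0;-1 0 0 0 0;-1 0 0 0 0;-1 0 0 0 0;-1 0 0 0 0;-1 0 0 0 0;-1 0 0 0 0",
)

```text
time: 4.3
tool_pos: [478.8, -156.9, 82.7]
tcp_rot: [-2.336, 1.571, -2.435]
contact_force: [1.3, -0.3, 0.1]
grip_width: 26.5
```

Run:
```python
from h import *
from plant import *
o=st(); 
c=capture("scene"); cv2.imwrite(f"pics/s2.png",cv2.resize(c["pixels"][100:260,180:400],None,fx=3,fy=3)[:,:,::-1])
```

```text
t 4.3 tcp [ 478.84 -156.94   82.69] zyaw -5.65 F [ 1.27 -0.32  0.12] w 26.5 j6 -0.37
```

View pics/s2.png

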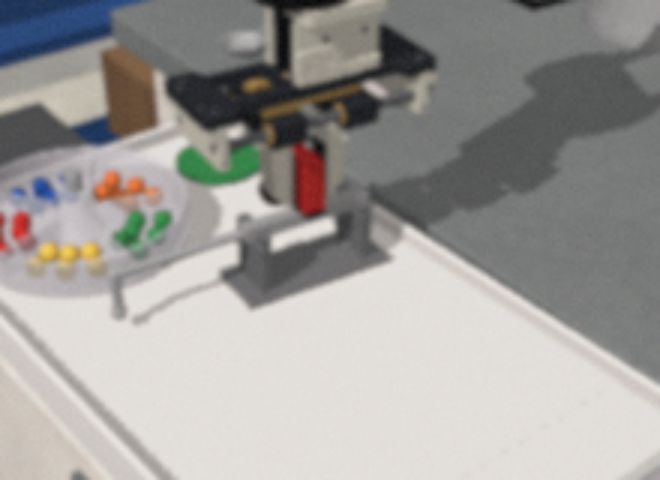

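send_rows(
  series="-1 0 0 0 0;-1 0 0 0 0;-1 0 0 0 0;-1 0 0 0 0",
)

```text
time: 4.85
tool_pos: [478.9, -157.0, 82.7]
tcp_rot: [-1.233, 1.571, -1.332]
contact_force: [0.6, 0.2, -1.1]
grip_width: 15.9
```

send_rows(
  series="-1 -0.3 0 0 0;-1 -0.8 0 0 0;-1 -1.4 0 0 0;-1 -1.4 0 0 0;-1 -1.4 0 0 0",
)

```text
time: 5.48
tool_pos: [478.7, -156.9, 124.7]
tcp_rot: [-2.485, 1.571, -2.584]
contact_force: [-0.2, -0.8, -2.2]
grip_width: 16.2
```

Run:
```python
from h import *
from plant import *
o=st(); 
print(cmd(o,(450.5,0,110),91.9))
c=capture("scene"); cv2.imwrite(f"pics/s3.png",cv2.resize(c["pixels"][100:260,180:400],None,fx=3,fy=3)[:,:,::-1])
```

```text
t 5.47 tcp [ 478.66 -156.85  124.67] zyaw -5.65 F [-0.22 -0.79 -2.18] w 16.2 j6 -0.37
([0.489, 5.111, -1.449, -19.51], -5.65)
```

View pics/s3.png

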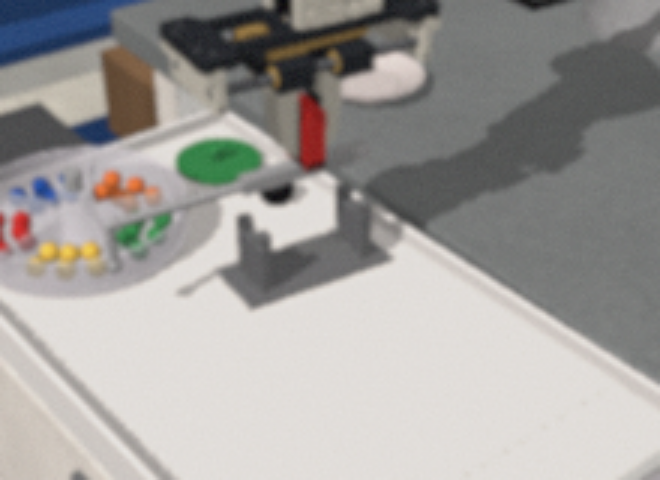

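send_rows(
  series="-1 0 0.2 0 -0.8;-1 0 0.6 -0.1 -2;-1 0 1.2 -0.3 -3.5;-1 0 1.9 -0.5 -5;-1 0 2.6 -0.7 -6.5;-1 0 3.3 -0.9 -8;-1 0 4 -1.1 -9.5;-1 0 4.6 -1.3 -11",
)

```text
time: 6.52
tool_pos: [453.0, -15.0, 124.1]
tcp_rot: [2.112, 1.569, 2.978]
contact_force: [0.0, 0.4, -0.5]
grip_width: 15.9
```

Run:
```python
from h import *
o=st(); 
print(cmd(o,(450.5,0,100),91.9))
```

```text
t 6.53 tcp [453.02 -14.96 124.09] zyaw 49.61 F [ 0.01  0.38 -0.49] w 15.9 j6 -1.07
([0.803, 0.386, 0.326, -8.459], 49.61)
```

send_rows(
  series="-1 0 0.05 0.05 -1.5;-1 0 0.1 0.1 -3;-1 0.1 0.2 0.2 -4.5;-1 0.3 0.3 0.3 -6;-1 0.5 0.39 0.33 -7.3;-1 0.7 0.39 0.33 -8.2;-1 0.8 0.39 0.33 -8.46;-1 0.8 0.39 0.33 -8.46",
)

```text
time: 7.52
tool_pos: [451.0, -0.7, 100.3]
tcp_rot: [1.484, 1.57, 3.082]
contact_force: [0.2, 0.4, -1.9]
grip_width: 16.0
```

Run:
```python
from h import *
from plant import *
o=st(); R=toolR(o)
print(R.round(3))
import pickle
s=capture("scene");t=capture("top"); pickle.dump((s,t),open("c4.pkl","wb"))
cv2.imwrite("pics/s4.png",cv2.resize(s["pixels"][130:380,200:500],None,fx=2.4,fy=2.4)[:,:,::-1])
cv2.imwrite("pics/t4.png",cv2.resize(t["pixels"][140:300,130:330],None,fx=3.7,fy=3.7)[:,:,::-1])
for c in(s,t): print([(d["point"],d["score"]) for d in place_of(c,"hook_tip")[:1]+place_of(c,"washer_mid")[:1]])
tip=o["tool_pos"]+160*R[:,2]+np.array([0,0,18.8-70.]); print(tip,proj(s,tip),proj(t,tip))
```

```text
t 7.53 tcp [450.95  -0.65 100.33] zyaw 91.59 F [ 0.16  0.41 -1.86] w 16.0 j6 -1.77
[[-0.001 -1.    -0.028]
 [ 0.    -0.028  1.   ]
 [-1.     0.001  0.   ]]
[([443.9, 161.9, 49.0], 0.97), ([441.5, 292.8, 7.9], 0.49)]
[([443.0, 157.1, 46.6], 0.64), ([448.0, 290.3, 5.3], 0.6)]
[446.52315996 159.28632233  49.14557908] [392.08722912 245.45704147] [219.88524088 254.85646779]
```

View pics/s4.png

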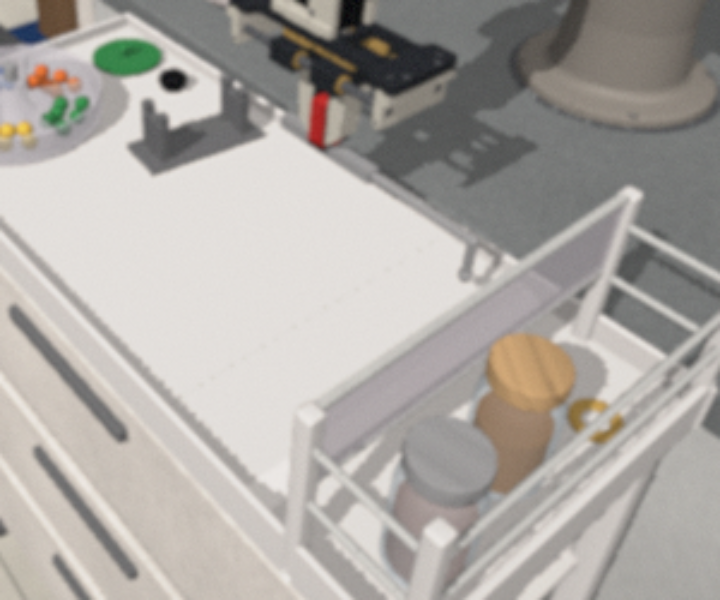

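View pics/t4.png

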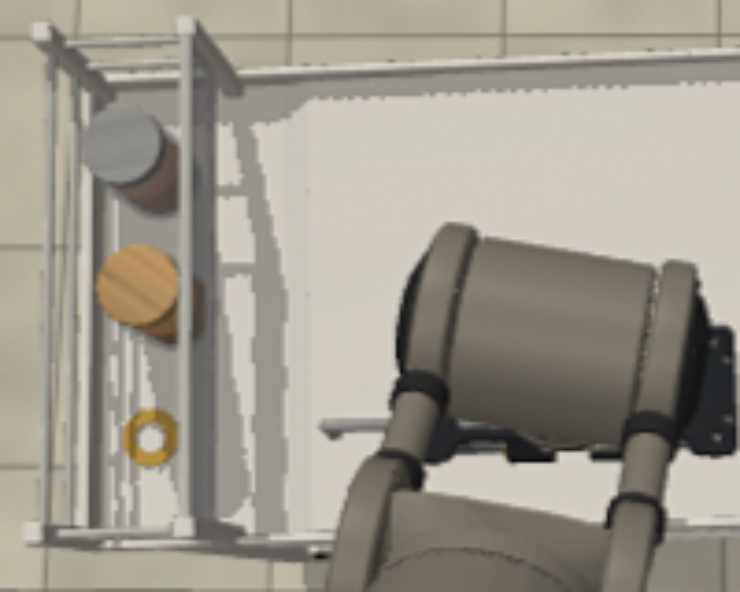

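send_rows(
  series="-1 0.2 0 0 0;-1 0.45 0 0 0;-1 0.65 0 0 0;-1 0.75 0 0 0;-1 0.79 0 0 0;-1 0.79 0 0 0",
)

```text
time: 8.57
tool_pos: [451.2, -0.7, 77.0]
tcp_rot: [-2.84, 1.571, -1.24]
contact_force: [-0.4, -0.2, -2.2]
grip_width: 16.2
```

send_rows(
  series="-1 0.04 0 0 0;-1 0.08 0 0 0;-1 0.08 0 0 0",
)

```text
time: 8.95
tool_pos: [451.2, -0.7, 74.6]
tcp_rot: [3.009, 1.571, -1.674]
contact_force: [0.4, 0.4, -1.2]
grip_width: 16.0
```

send_rows(
  series="-1 0.04 0 0 0;-1 0.06 0 0 0;-1 0.06 0 0 0",
)

```text
time: 9.32
tool_pos: [451.2, -0.7, 72.7]
tcp_rot: [2.232, 1.571, -2.452]
contact_force: [0.5, -0.5, -2.2]
grip_width: 15.6
```

send_rows(
  series="-1 0.03 0 0 0;-1 0.04 0 0 0;-1 0.04 0 0 0",
)

```text
time: 9.7
tool_pos: [451.2, -0.6, 71.6]
tcp_rot: [2.907, 1.571, -1.777]
contact_force: [0.0, 0.2, -2.2]
grip_width: 16.0
```

send_rows(
  series="-1 0.03 0 0 0;-1 0.04 0 0 0;-1 0.04 0 0 0",
)

```text
time: 10.07
tool_pos: [451.2, -0.7, 70.4]
tcp_rot: [2.892, 1.571, -1.792]
contact_force: [-0.7, 0.2, -1.5]
grip_width: 16.0
```

send_rows(
  series="-1 0.03 0 0 0;-1 0.03 0 0 0",
)

```text
time: 10.32
tool_pos: [451.4, -0.7, 69.7]
tcp_rot: [-1.858, 1.57, -0.259]
contact_force: [-0.2, -0.5, 1.7]
grip_width: 15.7
```

send_rows(
  series="-1 -0.06 0 0 0;-1 -0.06 0 0.3 0;-1 -0.06 0 0.7 0;-1 -0.06 0 1 0;-1 -0.06 0 1.1 0;-1 -0.06 0 1.1 0",
)

```text
time: 11.08
tool_pos: [450.2, 32.6, 71.3]
tcp_rot: [-3.044, 1.571, -1.444]
contact_force: [-0.3, 1.0, -1.5]
grip_width: 15.4
```

send_rows(
  series="-1 0.04 0 0 0;-1 0.08 0 0 0;-1 0.08 0 0 0",
)

```text
time: 11.45
tool_pos: [450.2, 32.1, 68.8]
tcp_rot: [1.781, 1.571, -2.903]
contact_force: [-0.9, 0.2, -1.2]
grip_width: 16.1
```

send_rows(
  series="-1 0.03 0 0 0;-1 0.04 0 0 0;-1 0.04 0 0 0",
)

```text
time: 11.82
tool_pos: [450.2, 32.3, 67.7]
tcp_rot: [2.819, 1.571, -1.865]
contact_force: [-0.5, 0.5, -1.2]
grip_width: 15.7
```

send_rows(
  series="-1 0.03 0 0 0;-1 0.04 0 0 0;-1 0.04 0 0 0",
)

```text
time: 12.2
tool_pos: [450.2, 32.3, 66.5]
tcp_rot: [2.278, 1.571, -2.405]
contact_force: [-0.1, -0.3, -2.1]
grip_width: 15.7
```

send_rows(
  series="-1 0.03 0 0 0;-1 0.04 0 0 0;-1 0.04 0 0 0",
)

```text
time: 12.58
tool_pos: [450.2, 32.3, 65.3]
tcp_rot: [2.105, 1.571, -2.578]
contact_force: [0.3, -0.1, -1.2]
grip_width: 15.8
```

send_rows(
  series="-1 0.03 0 0 0;-1 0.03 0 0 0",
)

```text
time: 12.82
tool_pos: [450.3, 32.4, 64.4]
tcp_rot: [-1.339, 1.571, 0.261]
contact_force: [-0.8, 0.6, -1.1]
grip_width: 15.6
```

send_rows(
  series="-1 0.03 0 0 0;-1 0.04 0 0 0;-1 0.04 0 0 0",
)

```text
time: 13.2
tool_pos: [450.5, 32.4, 63.4]
tcp_rot: [-1.459, 1.57, 0.14]
contact_force: [0.7, -0.6, 3.0]
grip_width: 15.8
```

send_rows(
  series="-1 0.03 0 0 0;-1 0.04 0 0 0;-1 0.04 0 0 0",
)

```text
time: 13.58
tool_pos: [450.5, 32.4, 62.2]
tcp_rot: [-1.397, 1.57, 0.202]
contact_force: [-0.7, 1.4, 5.8]
grip_width: 16.4
```

```bash
python3 -c "
from h import *;st()"
```

```text
t 13.57 tcp [450.52  32.4   62.21] zyaw 91.63 F [-0.69  1.38  5.81] w 16.4 j6 -1.7
```

send_rows(
  series="-1 -0.05 0 0 0;-1 -0.05 0 0.3 0;-1 -0.05 0 0.7 0;-1 -0.05 0 1 0;-1 -0.05 0 1 0;-1 -0.05 0 1 0",
)

```text
time: 14.32
tool_pos: [449.4, 62.4, 63.4]
tcp_rot: [2.884, 1.571, -1.8]
contact_force: [-0.7, 0.4, -1.4]
grip_width: 15.9
```

send_rows(
  series="-1 0.03 0 0 0;-1 0.04 0 0 0;-1 0.04 0 0 0",
)

```text
time: 14.7
tool_pos: [449.4, 62.1, 62.3]
tcp_rot: [2.533, 1.571, -2.151]
contact_force: [0.4, -0.4, -0.7]
grip_width: 16.1
```

send_rows(
  series="-1 0.03 0 0 0;-1 0.03 0 0 0",
)

```text
time: 14.95
tool_pos: [449.3, 62.3, 61.3]
tcp_rot: [2.064, 1.571, -2.62]
contact_force: [-0.9, -0.0, -1.6]
grip_width: 15.5
```

send_rows(
  series="-1 0.03 0 0 0;-1 0.03 0 0 0",
)

```text
time: 15.2
tool_pos: [449.3, 62.3, 60.4]
tcp_rot: [2.092, 1.571, -2.592]
contact_force: [0.5, 0.4, -2.2]
grip_width: 15.9
```

send_rows(
  series="-1 0.03 0 0 0;-1 0.03 0 0 0",
)

```text
time: 15.45
tool_pos: [449.4, 62.3, 59.6]
tcp_rot: [-3.043, 1.571, -1.443]
contact_force: [-0.1, 0.9, -1.5]
grip_width: 15.8
```

send_rows(
  series="-1 0.03 0 0 0;-1 0.03 0 0 0",
)

```text
time: 15.7
tool_pos: [449.6, 62.2, 58.9]
tcp_rot: [-1.695, 1.57, -0.096]
contact_force: [-0.5, -1.6, 2.6]
grip_width: 15.8
```

send_rows(
  series="-1 0.03 0 0 0;-1 0.03 0 0 0",
)

```text
time: 15.95
tool_pos: [449.9, 62.1, 58.2]
tcp_rot: [-1.857, 1.57, -0.258]
contact_force: [-1.2, -3.6, 6.3]
grip_width: 15.8
```

send_rows(
  series="-1 -0.15 0 0 0;-1 -0.33 0 0.1 0;-1 -0.33 0 0.5 0;-1 -0.33 0 1 0;-1 -0.33 -0.03 1.5 0;-1 -0.33 -0.03 2 0;-1 -0.33 -0.03 2.23 0;-1 -0.33 -0.03 2.23 0",
)

```text
time: 16.95
tool_pos: [448.2, 129.7, 67.6]
tcp_rot: [2.48, 1.571, -2.203]
contact_force: [-0.8, -0.9, -1.6]
grip_width: 15.4
```

Run:
```python
from h import *
from plant import *
o=st(); R=toolR(o)
import pickle
s=capture("scene");t=capture("top"); pickle.dump((s,t),open("c5.pkl","wb"))
cv2.imwrite("pics/s5.png",cv2.resize(s["pixels"][240:350,380:500],None,fx=5,fy=5,interpolation=cv2.INTER_CUBIC)[:,:,::-1])
cv2.imwrite("pics/t5.png",cv2.resize(t["pixels"][220:290,140:240],None,fx=7,fy=7,interpolation=cv2.INTER_CUBIC)[:,:,::-1])
for c in(s,t): print([(d["point"],d["score"]) for d in place_of(c,"hook_tip")[:1]+place_of(c,"washer_mid")[:1]])
```

```text
t 16.95 tcp [448.24 129.75  67.62] zyaw 91.72 F [-0.78 -0.93 -1.57] w 15.4 j6 -1.48
[([438.4, 287.0, 16.1], 0.57), ([440.4, 293.8, 9.0], 0.71)]
[([445.1, 288.2, 6.5], 0.47)]
```

View pics/s5.png

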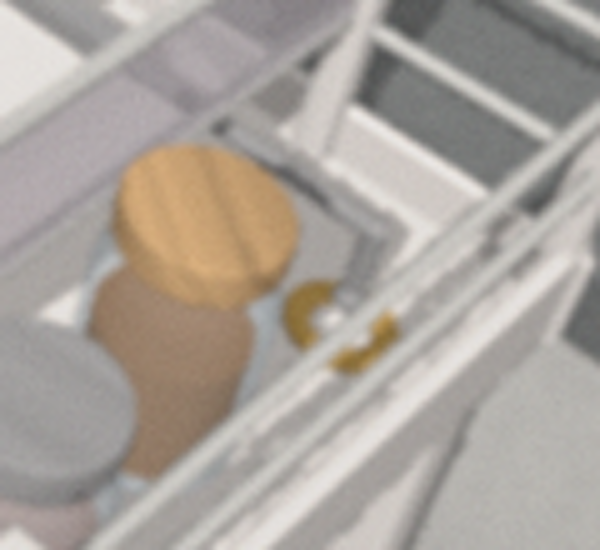

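View pics/t5.png

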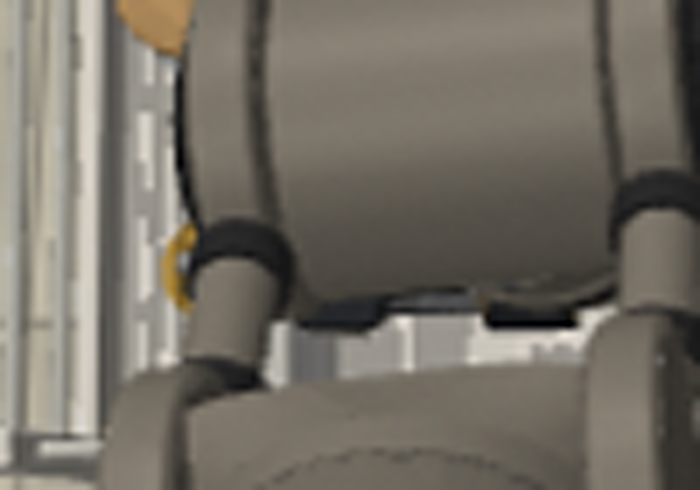

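```bash
python3 - <<'E'
from h import *
import pickle
np.set_printoptions(precision=1,suppress=True)
s,t=pickle.load(open("c5.pkl","rb"))
zz=lambda p:((p-np.array([380,240]))*5)
for fz in (5,7):
  b=np.array([441,289.5,fz+8.3+6]); 
  print(fz,"ball",zz(proj(s,b)),"elbow",zz(proj(s,b+[0,0,34])),"rod back60",zz(proj(s,b+[2,-50,34])))
  for w in ((441.5,290.5),(445,292)): print("washer",w,zz(proj(s,(*w,fz+2))))
  print("washer by px",ray(s,380+341/5,240+327/5,fz+2))
E
python3 - <<'E'
import cv2
E
python3 - <<'E'
from h import *
import pickle
s,t=pickle.load(open("c5.pkl","rb"))
cv2.imwrite("pics/s5b.png",cv2.resize(s["pixels"][275:320,425:470],None,fx=13,fy=13,interpolation=cv2.INTER_CUBIC)[:,:,::-1])
E
```

```text
5 ball [345.8 294.3] elbow [371.7 228.5] rod back60 [244.4 142.1]
washer (441.5, 290.5) [338.4 319.7]
washer (445, 292) [335.9 327.3]
washer by px [443.5 293.    7. ]
7 ball [347.3 290.5] elbow [373.3 224.5] rod back60 [245.7 138.1]
washer (441.5, 290.5) [339.8 316. ]
washer (445, 292) [337.3 323.6]
washer by px [445.2 293.6   9. ]
```

View pics/s5b.png

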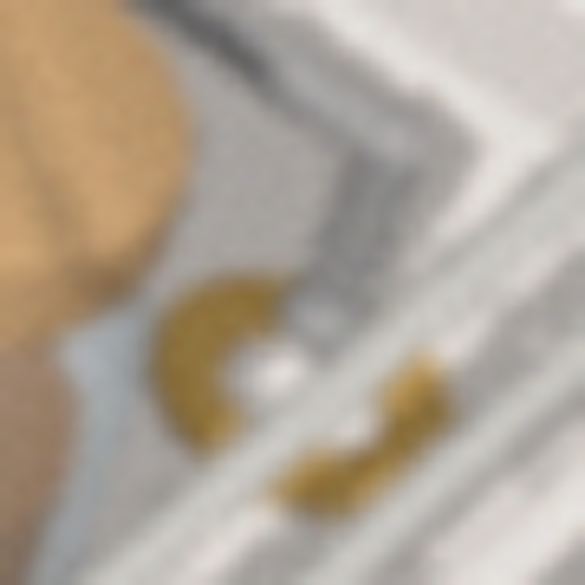

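send_rows(
  series="-1 0 -0.07 0.08 0;-1 0.04 -0.07 0.08 0;-1 0.08 -0.07 0.08 0;-1 0.11 -0.07 0.08 0;-1 0.11 -0.07 0.08 0",
)

```text
time: 17.88
tool_pos: [450.3, 131.7, 64.3]
tcp_rot: [2.01, 1.571, -2.673]
contact_force: [-0.2, 0.1, -1.1]
grip_width: 15.6
```

send_rows(
  series="-1 0.03 0 0 0;-1 0.05 0 0 0;-1 0.05 0 0 0",
)

```text
time: 18.25
tool_pos: [450.4, 131.7, 62.8]
tcp_rot: [2.674, 1.571, -2.01]
contact_force: [0.4, -1.2, -2.4]
grip_width: 16.2
```

send_rows(
  series="-1 0.03 0 0 0;-1 0.03 0 0 0",
)

```text
time: 18.5
tool_pos: [450.4, 131.7, 61.9]
tcp_rot: [2.685, 1.571, -1.999]
contact_force: [-0.4, 0.6, -1.9]
grip_width: 15.9
```

send_rows(
  series="-1 0.03 0 0 0;-1 0.05 0 0 0;-1 0.05 0 0 0",
)

```text
time: 18.88
tool_pos: [450.3, 131.7, 60.4]
tcp_rot: [2.186, 1.571, -2.497]
contact_force: [0.1, -0.1, -1.9]
grip_width: 15.9
```

send_rows(
  series="-1 0.03 0 0 0;-1 0.04 0 0 0;-1 0.04 0 0 0",
)

```text
time: 19.25
tool_pos: [450.5, 131.6, 59.4]
tcp_rot: [-1.839, 1.571, -0.239]
contact_force: [-0.8, -0.2, 0.3]
grip_width: 15.5
```

Run:
```python
from h import *
from plant import *
o=st()
s=capture("scene")
cv2.imwrite("pics/s6.png",cv2.resize(s["pixels"][275:320,425:470],None,fx=13,fy=13,interpolation=cv2.INTER_CUBIC)[:,:,::-1])
```

```text
t 19.25 tcp [450.49 131.64  59.39] zyaw 91.65 F [-0.76 -0.24  0.25] w 15.5 j6 -1.48
```

View pics/s6.png

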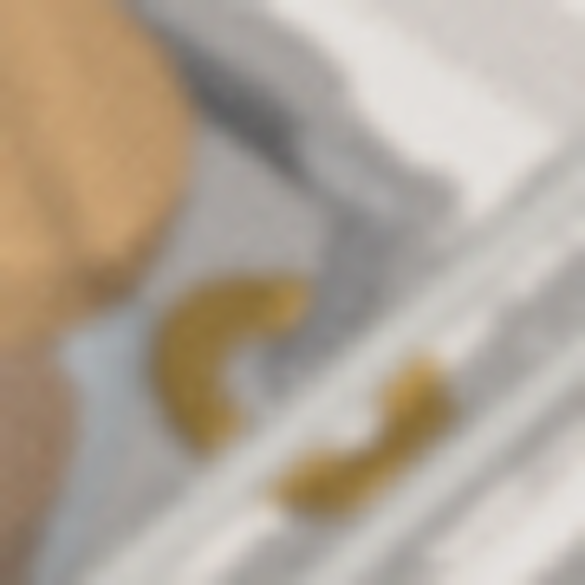

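send_rows(
  series="-1 0.01 0 -0.05 0;-1 0.01 0 -0.12 0;-1 0.01 0 -0.2 0;-1 0.01 0 -0.3 0;-1 0.01 0 -0.4 0;-1 0.01 0 -0.4 0",
)

```text
time: 20.05
tool_pos: [450.9, 119.0, 59.1]
tcp_rot: [-2.861, 1.57, -1.261]
contact_force: [-0.5, -2.1, 2.5]
grip_width: 15.8
```

send_rows(
  series="-1 0 0 -0.1 0;-1 0 0 -0.25 0;-1 0 0 -0.4 0;-1 0 0 -0.55 0;-1 0 0 -0.7 0;-1 0 0 -0.8 0;-1 0 0 -0.8 0",
)

```text
time: 20.92
tool_pos: [451.6, 95.0, 59.1]
tcp_rot: [-2.88, 1.57, -1.281]
contact_force: [0.0, -2.7, 2.7]
grip_width: 15.7
```

Run:
```python
from h import *
from plant import *
o=st()
s=capture("scene")
cv2.imwrite("pics/s7.png",cv2.resize(s["pixels"][230:330,380:480],None,fx=6,fy=6,interpolation=cv2.INTER_CUBIC)[:,:,::-1])
```

```text
t 20.93 tcp [451.62  94.96  59.12] zyaw 91.66 F [ 0.02 -2.68  2.67] w 15.7 j6 -1.56
```

View pics/s7.png

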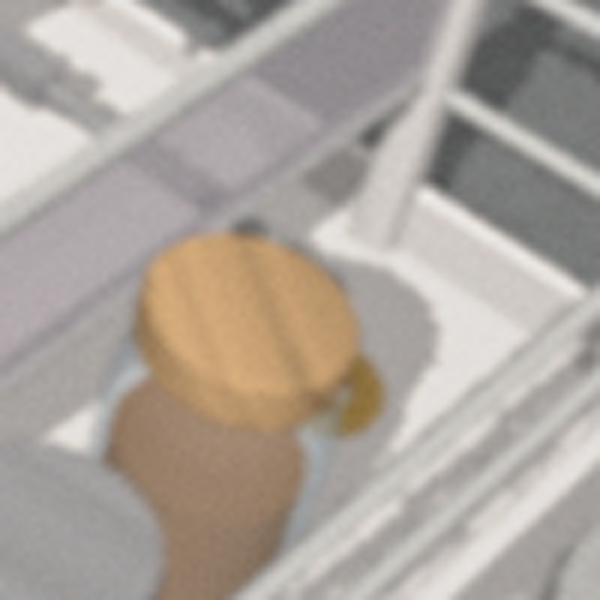

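send_rows(
  series="-1 0 0 -0.1 0;-1 0 0 -0.25 0;-1 0 0 -0.45 0;-1 0 0 -0.65 0;-1 0 0 -0.8 0;-1 0 0 -0.95 0;-1 0 0 -1 0",
)

```text
time: 21.85
tool_pos: [452.3, 65.3, 59.0]
tcp_rot: [2.905, 1.571, -1.779]
contact_force: [0.2, 2.2, 1.2]
grip_width: 16.0
```

Run:
```python
from h import *
from plant import *
o=st()
for n,sl in(("scene",np.s_[220:320,340:460]),("top",np.s_[220:290,140:240])):
    s=capture(n)
    cv2.imwrite(f"pics/{n}8.png",cv2.resize(s["pixels"][sl],None,fx=6,fy=6,interpolation=cv2.INTER_CUBIC)[:,:,::-1])
    print([(d["point"],d["score"]) for d in place_of(s,"washer_mid")[:1]])
```

```text
t 21.85 tcp [452.31  65.33  59.01] zyaw 91.63 F [0.19 2.24 1.17] w 16.0 j6 -1.62
[]
[([449.9, 229.4, 7.1], 0.39)]
```

View pics/scene8.png

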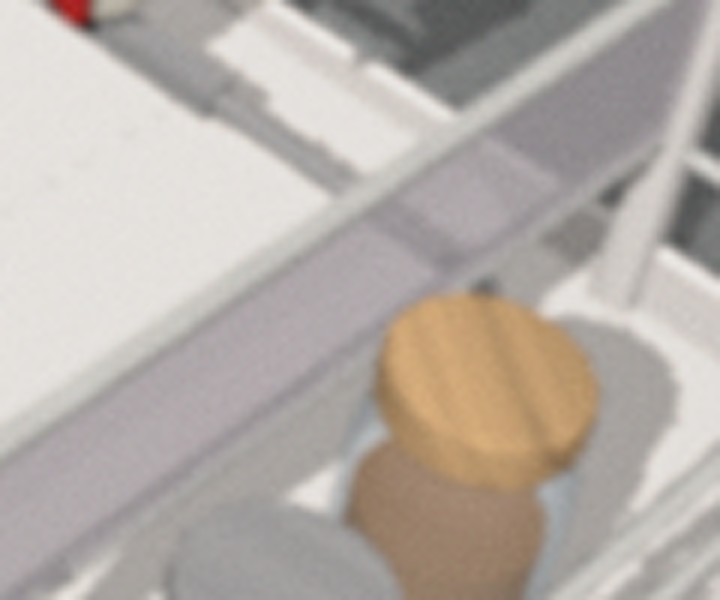

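View pics/top8.png

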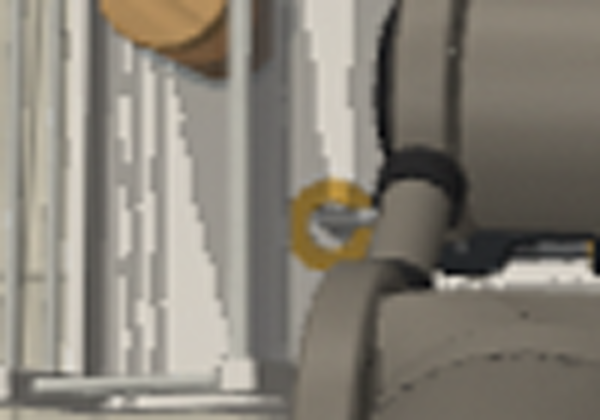

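send_rows(
  series="-1 0 0 -0.1 0;-1 0 0 -0.22 0;-1 0 0 -0.34 0;-1 0 0 -0.46 0;-1 0 0 -0.58 0;-1 0 0 -0.68 0;-1 0 0 -0.74 0;-1 0 0 -0.74 0",
)

```text
time: 23.05
tool_pos: [452.8, 44.1, 59.1]
tcp_rot: [0.025, 1.569, 1.623]
contact_force: [-0.5, 6.6, 4.1]
grip_width: 16.3
```

send_rows(
  series="-1 -0.02 0 -0.06 0;-1 -0.03 0 -0.12 0;-1 -0.03 0 -0.12 0",
)

```text
time: 23.42
tool_pos: [453.0, 40.6, 60.1]
tcp_rot: [-0.006, 1.569, 1.593]
contact_force: [-0.1, 7.0, 4.4]
grip_width: 16.4
```

Run:
```python
from h import *
from plant import *
o=st()
for n,sl in(("top",np.s_[220:290,140:240]),):
    s=capture(n)
    cv2.imwrite(f"pics/{n}9.png",cv2.resize(s["pixels"][sl],None,fx=6,fy=6,interpolation=cv2.INTER_CUBIC)[:,:,::-1])
```

```text
t 23.43 tcp [452.96  40.62  60.06] zyaw 91.59 F [-0.13  6.97  4.43] w 16.4 j6 -1.68
```

View pics/top9.png

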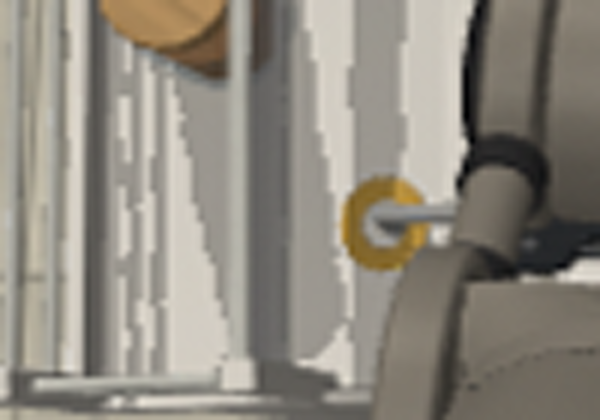

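send_rows(
  series="-1 -0.04 0 -0.05 0;-1 -0.07 0 -0.1 0;-1 -0.07 0 -0.1 0",
)

```text
time: 23.85
tool_pos: [453.0, 37.5, 62.2]
tcp_rot: [0.026, 1.569, 1.625]
contact_force: [-0.4, 6.4, 3.6]
grip_width: 16.3
```

send_rows(
  series="-1 -0.03 0 -0.06 0;-1 -0.06 0 -0.12 0;-1 -0.06 0 -0.12 0",
)

```text
time: 24.22
tool_pos: [453.2, 33.7, 64.0]
tcp_rot: [-0.037, 1.57, 1.562]
contact_force: [-0.8, 5.4, 3.5]
grip_width: 16.2
```

send_rows(
  series="-1 -0.04 0 -0.06 0;-1 -0.07 0 -0.12 0;-1 -0.07 0 -0.12 0",
)

```text
time: 24.6
tool_pos: [453.3, 29.8, 66.0]
tcp_rot: [-0.267, 1.57, 1.333]
contact_force: [-0.9, 4.1, 2.9]
grip_width: 16.0
```

send_rows(
  series="-1 -0.04 0 -0.06 0;-1 -0.07 0 -0.12 0;-1 -0.07 0 -0.12 0",
)

```text
time: 24.98
tool_pos: [453.4, 25.5, 67.9]
tcp_rot: [3.002, 1.57, -1.681]
contact_force: [-0.4, 0.8, 1.1]
grip_width: 16.0
```

Run:
```python
from h import *
from plant import *
o=st()
for n,sl in(("top",np.s_[220:290,140:240]),):
    s=capture(n)
    cv2.imwrite(f"pics/{n}10.png",cv2.resize(s["pixels"][sl],None,fx=6,fy=6,interpolation=cv2.INTER_CUBIC)[:,:,::-1])
```

```text
t 24.98 tcp [453.42  25.54  67.95] zyaw 91.66 F [-0.41  0.82  1.08] w 16.0 j6 -1.71
```

View pics/top10.png

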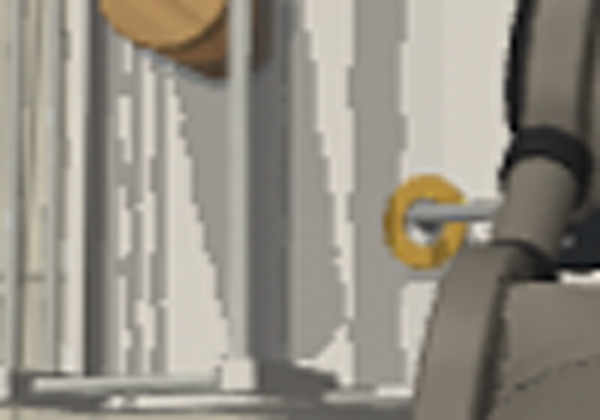

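send_rows(
  series="-1 -0.02 0 -0.06 0;-1 -0.04 0 -0.12 0;-1 -0.04 0 -0.12 0",
)

```text
time: 25.4
tool_pos: [453.6, 22.1, 69.3]
tcp_rot: [-2.872, 1.57, -1.272]
contact_force: [0.7, -0.2, 0.6]
grip_width: 15.9
```

send_rows(
  series="-1 -0.01 0 -0.08 0;-1 -0.02 0 -0.16 0;-1 -0.02 0 -0.2 0;-1 -0.02 0 -0.2 0",
)

```text
time: 25.9
tool_pos: [453.8, 16.2, 69.8]
tcp_rot: [-3.052, 1.57, -1.452]
contact_force: [-0.3, -1.4, 0.6]
grip_width: 16.2
```

send_rows(
  series="-1 0 0 -0.1 0;-1 0 0 -0.3 0;-1 0 0 -0.5 0;-1 0 0 -0.7 0;-1 0 0 -0.9 0;-1 0 0 -1.1 0;-1 0 0 -1.2 0;-1 0 0 -1.2 0",
)

```text
time: 26.9
tool_pos: [454.8, -19.8, 69.8]
tcp_rot: [-2.804, 1.57, -1.205]
contact_force: [-0.7, -0.9, -1.8]
grip_width: 15.8
```

send_rows(
  series="-1 0 0 -0.1 0;-1 0 0 -0.3 0;-1 0 0 -0.5 0;-1 0 0 -0.65 0;-1 0 0 -0.75 0;-1 0 0 -0.8 0;-1 0 0 -0.8 0",
)

```text
time: 27.78
tool_pos: [455.5, -43.7, 69.9]
tcp_rot: [-2.701, 1.57, -1.101]
contact_force: [-0.0, -0.8, -0.2]
grip_width: 16.0
```

Run:
```python
from h import *
from plant import *
o=st()
for n,sl in(("top",np.s_[200:300,170:300]),("scene",np.s_[160:280,300:440])):
    s=capture(n)
    cv2.imwrite(f"pics/{n}11.png",cv2.resize(s["pixels"][sl],None,fx=5,fy=5,interpolation=cv2.INTER_CUBIC)[:,:,::-1])
    print([(d["point"],d["score"]) for d in place_of(s,"washer_mid")[:1]+place_of(s,"hook_tip")[:1]])
```

```text
t 27.77 tcp [455.52 -43.67  69.86] zyaw 91.65 F [-0.03 -0.79 -0.21] w 16.0 j6 -1.86
[([453.5, 117.6, 13.3], 0.65), ([448.0, 117.9, 16.0], 0.65)]
[([444.8, 123.1, 17.1], 0.59), ([446.4, 116.1, 19.2], 0.97)]
```

View pics/top11.png

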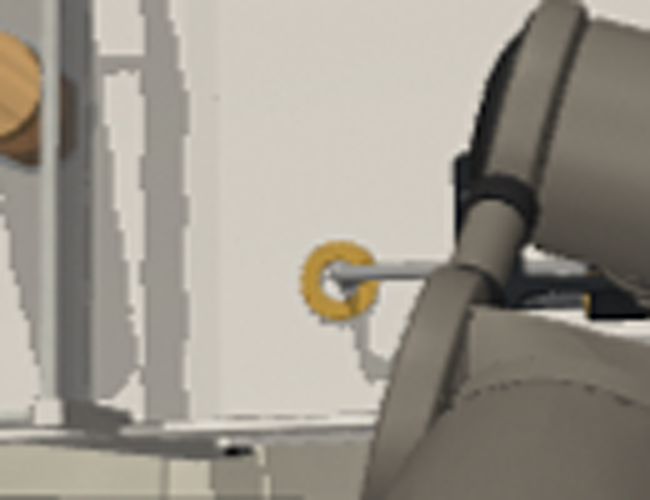

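View pics/scene11.png

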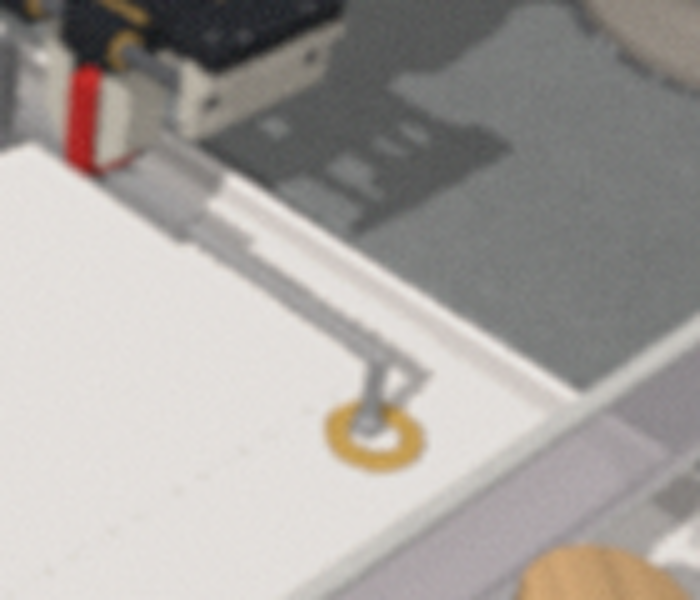

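send_rows(
  series="-1 -0.2 0 0 0;-1 -0.6 0 0 0;-1 -1.2 0 0 0;-1 -1.8 0 0 0;-1 -1.8 0 0 0",
)

```text
time: 28.7
tool_pos: [456.5, -43.7, 125.5]
tcp_rot: [-1.893, 1.567, -0.293]
contact_force: [-0.4, -0.9, -1.4]
grip_width: 15.9
```

Run:
```python
from h import *
from plant import *
o=st()
print(cmd(o,(478.9,-157,124.7),-5.63))
```

```text
t 28.7 tcp [456.46 -43.68 125.48] zyaw 91.66 F [-0.43 -0.89 -1.45] w 15.9 j6 -1.86
([0.033, -0.638, -3.798, 19.458], 91.66)
```

send_rows(
  series="-1 0 0 -0.1 1;-1 0 -0.05 -0.4 2.2;-1 0 -0.1 -0.8 3.7;-1 0 -0.2 -1.3 5.2;-1 0 -0.3 -1.8 6.7;-1 0 -0.4 -2.3 8.2;-1 0 -0.5 -2.8 9.7;-1 0 -0.6 -3.3 11",
)

```text
time: 29.7
tool_pos: [476.0, -142.2, 123.2]
tcp_rot: [2.123, 1.57, 2.758]
contact_force: [-0.0, -0.3, -1.6]
grip_width: 15.9
```

Run:
```python
from h import *
from plant import *
o=st()
print(cmd(o,(478.9,-157,124.7),-5.63))
```

```text
t 29.7 tcp [ 475.97 -142.21  123.21] zyaw 36.42 F [-0.04 -0.26 -1.6 ] w 15.9 j6 -1.08
([-0.05, -0.455, -0.214, 8.41], 36.42)
```

send_rows(
  series="-1 -0.05 -0.1 -0.05 1.5;-1 -0.05 -0.2 -0.1 3;-1 -0.05 -0.3 -0.15 4.5;-1 -0.05 -0.4 -0.2 6;-1 -0.05 -0.45 -0.21 7.3;-1 -0.05 -0.45 -0.21 8.2;-1 -0.05 -0.45 -0.21 8.42;-1 -0.05 -0.45 -0.21 8.42",
)

```text
time: 30.7
tool_pos: [479.1, -156.4, 125.0]
tcp_rot: [2.894, 1.57, 2.8]
contact_force: [-1.3, -0.6, -1.2]
grip_width: 16.4
```

Run:
```python
from h import *
from plant import *
o=st()
print(cmd(o,(478.9,-157,84),-5.63))
import pickle
S=[capture("scene"),capture("top")]
for n,c in zip(("scene","top"),S):
    print([(d["point"],d["score"]) for d in place_of(c,"hook_tip")[:1]+place_of(c,"rest_mid")[:1]])
R=toolR(o); left=np.array([-R[1,2],R[0,2],0])
tip=o["tool_pos"]+160*R[:,2]+2*left-[0,0,53.5]; print(tip,proj(S[0],tip),proj(S[1],tip))
cv2.imwrite("pics/s12.png",cv2.resize(S[0]["pixels"][130:250,190:340],None,fx=5,fy=5,interpolation=cv2.INTER_CUBIC)[:,:,::-1])
cv2.imwrite("pics/t12.png",cv2.resize(S[1]["pixels"][160:290,320:400],None,fx=4.5,fy=4.5,interpolation=cv2.INTER_CUBIC)[:,:,::-1])
```

```text
t 30.7 tcp [ 479.08 -156.35  125.  ] zyaw -5.38 F [-1.3  -0.64 -1.23] w 16.4 j6 -0.37
([1.367, -0.022, -0.003, 0.049], -5.38)
[([642.0, -169.2, 72.5], 0.67), ([484.2, -154.5, 99.9], 0.91)]
[([481.5, -151.3, 98.2], 0.39)]
[ 638.55906945 -169.37146656   71.40215892] [217.705206   189.32176781] [355.13677465 175.59353381]
```

View pics/s12.png

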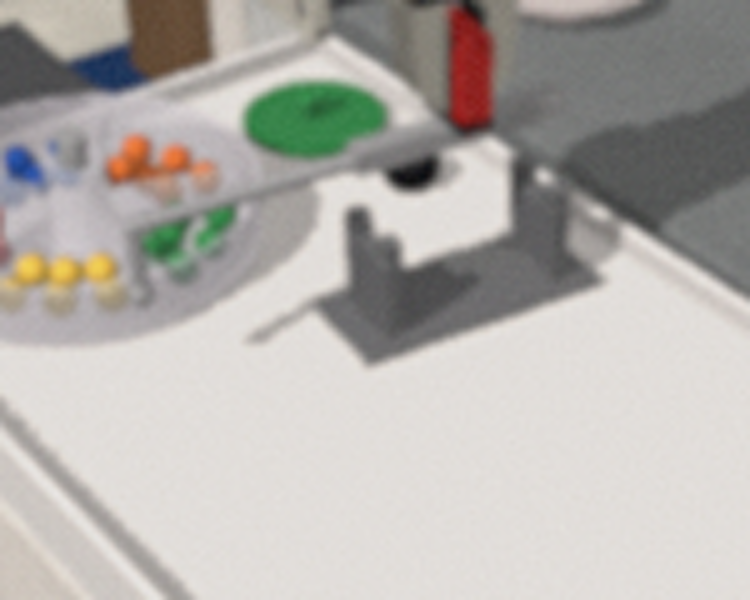

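View pics/t12.png

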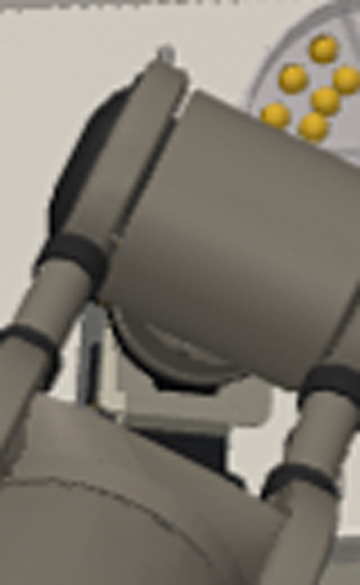

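send_rows(
  series="-1 0.2 -0.02 0 0.05;-1 0.5 -0.02 0 0.05;-1 0.8 -0.02 0 0.05;-1 1 -0.02 0 0.05;-1 1.1 -0.02 0 0.05;-1 1.2 -0.02 0 0.05;-1 1.3 -0.02 0 0.05;-1 1.3 -0.02 0 0.05",
)

```text
time: 32.0
tool_pos: [479.2, -157.1, 86.2]
tcp_rot: [3.11, 1.571, 3.01]
contact_force: [-0.2, -0.7, -1.6]
grip_width: 15.9
```

send_rows(
  series="-1 0.04 0 0 0;-1 0.08 0 0 0;-1 0.09 0 0 0;-1 0.09 0 0 0",
)

```text
time: 32.5
tool_pos: [479.2, -157.1, 83.6]
tcp_rot: [-1.001, 1.571, -1.101]
contact_force: [0.9, 0.4, -1.9]
grip_width: 15.9
```

send_rows(
  series="-1 0.02 0 0 0;-1 0.03 0 0 0;-1 0.03 0 0 0",
)

```text
time: 32.88
tool_pos: [479.3, -157.1, 82.8]
tcp_rot: [-0.752, 1.571, -0.851]
contact_force: [1.0, 0.2, -0.5]
grip_width: 15.9
```

Run:
```python
from h import *
from plant import *
o=st()
c=capture("scene")
cv2.imwrite("pics/s13.png",cv2.resize(c["pixels"][130:250,190:340],None,fx=5,fy=5,interpolation=cv2.INTER_CUBIC)[:,:,::-1])
```

```text
t 32.88 tcp [ 479.26 -157.09   82.8 ] zyaw -5.7 F [ 0.95  0.24 -0.47] w 15.9 j6 -0.37
```

View pics/s13.png

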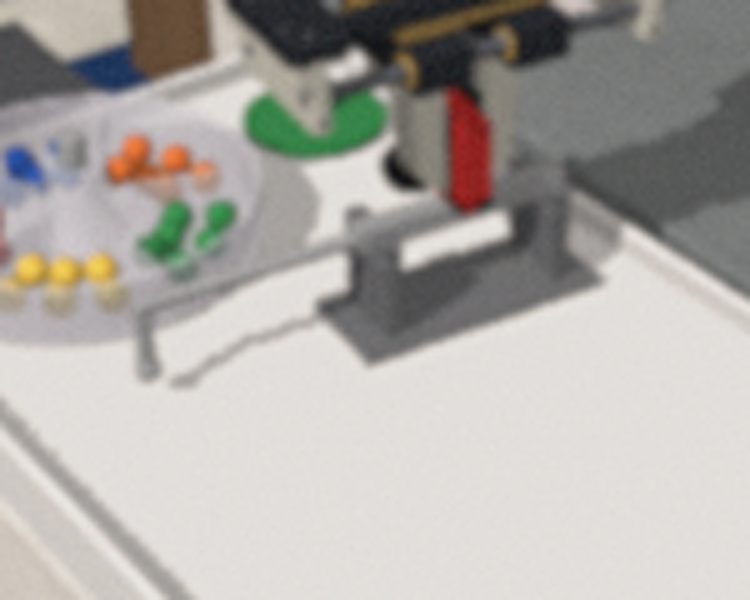

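send_rows(
  series="0.2 0 0 0 0;0.2 0 0 0 0;0.2 0 0 0 0;0.2 0 0 0 0;0.2 0 0 0 0",
)

```text
time: 33.55
tool_pos: [479.2, -157.1, 82.7]
tcp_rot: [-1.618, 1.571, -1.717]
contact_force: [-0.3, -0.2, 0.1]
grip_width: 54.5
```

send_rows(
  series="0.2 -0.5 0 0 0;0.2 -1.2 0 0 0;0.2 -2.2 0 0 0;0.2 -2.8 0 0 0;0.2 -2.8 0 0 0",
)

```text
time: 34.17
tool_pos: [480.2, -157.5, 168.8]
tcp_rot: [-0.378, 1.566, -0.477]
contact_force: [-0.1, -0.4, -0.5]
grip_width: 55.0
```

Run:
```python
from h import *
from plant import *
o=st()
C=[];P=[]
for n in("scene","top"):
    s=capture(n);C.append(s)
    d=cut_out(s,"washer_mid"); m=d[0]["pixels"]; ys,xs=np.nonzero(m)
    # fit ellipse/centre on gold pixels
    px=s["pixels"].astype(int); g=(px[...,0]-px[...,2]>45)&(px[...,0]>110)
    x0,x1,y0,y1=xs.min()-4,xs.max()+5,ys.min()-4,ys.max()+5
    gm=np.zeros_like(g);gm[y0:y1,x0:x1]=g[y0:y1,x0:x1]
    w=np.clip((px[...,0]-px[...,2]-20)/80.,0,1)*0; w[y0:y1,x0:x1]=np.clip((px[...,0]-px[...,2]-25)/80.,0,1)[y0:y1,x0:x1]
    Y,X=np.mgrid[:420,:560]; c=((w*X).sum()/w.sum(),(w*Y).sum()/w.sum())
    print(n,d[0]["score"],(xs.min(),xs.max(),ys.min(),ys.max()),xs.mean(),ys.mean(),c,[(q["point"],q["score"]) for q in place_of(s,"washer_mid")[:1]])
    P.append(c)
    cv2.imwrite(f"pics/w{n}.png",cv2.resize(s["pixels"][y0-20:y1+20,x0-20:x1+20],None,fx=8,fy=8,interpolation=cv2.INTER_CUBIC)[:,:,::-1])
X=tri(C[0],P[0],C[1],P[1]); print("tri",X, [proj(c,X)-p for c,p in zip(C,P)])
for z in(18,20): print(ray(C[0],*P[0],z),ray(C[1],*P[1],z))
```

```text
t 34.17 tcp [ 480.18 -157.51  168.81] zyaw -5.7 F [-0.08 -0.43 -0.49] w 55.0 j6 -0.37
scene 0.74 (np.int64(366), np.int64(385), np.int64(240), np.int64(254)) 375.3286384976526 247.05164319248826 (np.float64(374.24768913219054), np.float64(246.74145203266622)) [([448.9, 122.4, 17.9], 0.72)]
top 0.64 (np.int64(136), np.int64(468), np.int64(145), np.int64(291)) 276.7521232381641 217.245843874232 (np.float64(284.9959216431356), np.float64(206.48198316244643)) [([450.9, 121.0, 18.8], 0.56)]
tri [544.48825704  62.05972464  64.87220141] [array([-54.68268064, -14.95643028]), array([-25.07122527,   7.5565768 ])]
[448.68622626 121.51920712  18.        ] [572.15974534   2.86283025  18.        ]
[450.46471716 122.83326496  20.        ] [571.77656023   2.79529836  20.        ]
```

Run:
```python
from h import *
from plant import *
C=[capture("scene"),capture("top")]
P=[]
for c,(u,v) in zip(C,((375,247),(238,256))):
    x0,x1,y0,y1=u-14,u+15,v-12,v+13
    px=c["pixels"][y0:y1,x0:x1].astype(float); w=px[...,0]-px[...,2]; bg=np.median(np.r_[w[0],w[-1],w[:,0],w[:,-1]])
    w=np.clip(w-bg-25,0,80); Y,X=np.mgrid[y0:y1,x0:x1]; P.append(((w*X).sum()/w.sum(),(w*Y).sum()/w.sum())); print(bg,w.max(),P[-1])
a=np.hstack([cv2.resize(c["pixels"][v-20:v+20,u-20:u+20],(380,380),interpolation=cv2.INTER_CUBIC) for c,(u,v) in zip(C,((375,247),(238,256)))])
cv2.imwrite("pics/w14.png",a[:,:,::-1])
X=tri(C[0],P[0],C[1],P[1]); print("tri",X, [proj(c,X)-p for c,p in zip(C,P)])
for z in(16,18,20): print(ray(C[0],*P[0],z),ray(C[1],*P[1],z))
```

```text
8.0 79.0 (np.float64(374.25266123982465), np.float64(246.75641828428303))
15.5 80.0 (np.float64(237.42801096361583), np.float64(255.65631214059226))
tri [447.61683858 120.70593749  16.74459238] [array([-0.01718213, -0.00220745]), array([-0.00706424,  0.00547297])]
[446.93161753 120.24141905  16.        ] [447.6976183  120.78508143  16.        ]
[448.71002094 121.55534402  18.        ] [447.5174098  120.52593841  18.        ]
[450.48842435 122.86926898  20.        ] [447.33720131 120.26679539  20.        ]
```

View pics/w14.png

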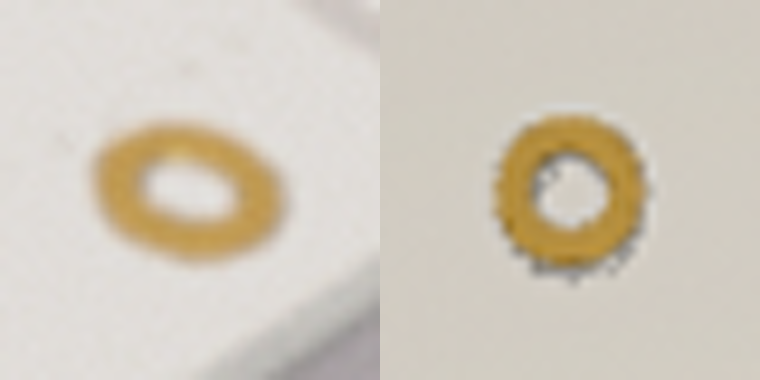

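Run:
```python
from h import *
o=st(); print(cmd(o,(447.8,120.7,50),-5.7))
```

```text
t 34.58 tcp [ 479.   -156.98  166.14] zyaw -5.7 F [-1.17 -0.89 -0.19] w 55.1 j6 -0.37
([3.876, 9.106, -1.95, -0.0], -5.7)
```

send_rows(
  series="0.2 0 2 -0.4 0;0.2 0 4 -0.9 0;0.2 0.5 6 -1.3 0;0.2 1.2 7.5 -1.6 0;0.2 2.2 8.5 -1.85 0;0.2 3.2 9.1 -1.95 0;0.2 3.87 9.1 -1.95 0;0.2 3.87 9.1 -1.95 0",
)

```text
time: 35.58
tool_pos: [446.9, 120.5, 49.3]
tcp_rot: [-2.908, 1.567, -3.007]
contact_force: [-0.8, -0.1, 0.7]
grip_width: 55.0
```

send_rows(
  series="0.2 0.2 0 0 0;0.2 0.5 0 0 0;0.2 0.7 0 0 0;0.2 0.8 0 0 0;0.2 0.8 0 0 0",
)

```text
time: 36.2
tool_pos: [448.1, 120.3, 26.5]
tcp_rot: [-2.642, 1.571, -2.741]
contact_force: [-0.7, -1.2, 0.0]
grip_width: 54.7
```

Run:
```python
from h import *
from plant import *
o=st(); print(cmd(o,(447.8,120.7,19)))
c=capture("scene")
cv2.imwrite("pics/s15.png",cv2.resize(c["pixels"][190:290,310:440],None,fx=6,fy=6,interpolation=cv2.INTER_CUBIC)[:,:,::-1])
```

```text
t 36.2 tcp [448.09 120.33  26.46] zyaw -5.71 F [-0.73 -1.21  0.01] w 54.7 j6 0.2
([0.249, 0.011, -0.011], -5.71)
```

View pics/s15.png

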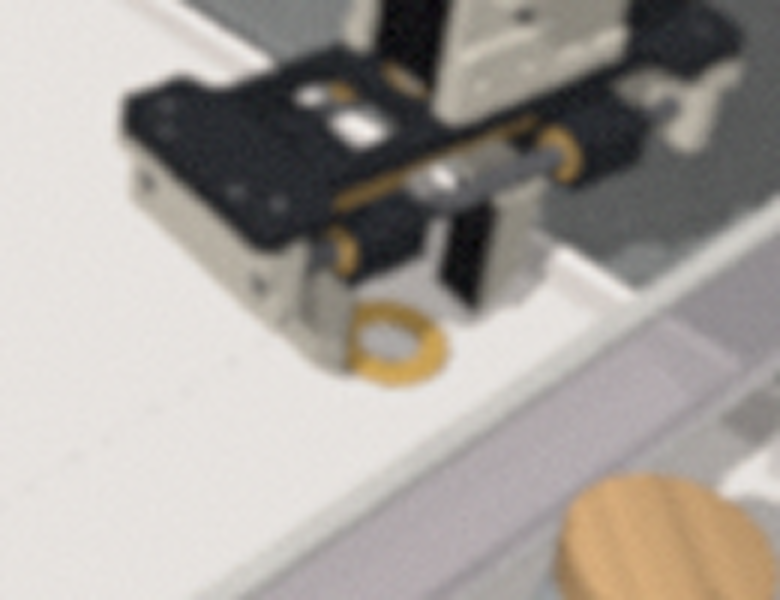

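send_rows(
  series="0.2 0.08 0 0 0;0.2 0.16 0 0 0;0.2 0.22 0 0 0;0.2 0.24 0 0 0;0.2 0.24 0 0 0",
)

```text
time: 36.88
tool_pos: [448.1, 120.4, 19.4]
tcp_rot: [-1.942, 1.571, -2.042]
contact_force: [0.9, -1.0, 0.0]
grip_width: 54.9
```

send_rows(
  series="0.2 0.02 0 0 0;0.2 0.03 0 0 0;0.2 0.03 0 0 0",
)

```text
time: 37.25
tool_pos: [448.1, 120.4, 18.5]
tcp_rot: [-1.544, 1.571, -1.644]
contact_force: [0.5, 0.5, -0.5]
grip_width: 55.3
```

send_rows(
  series="0.2 0.015 0 0 0;0.2 0.02 0 0 0;0.2 0.02 0 0 0",
)

```text
time: 37.62
tool_pos: [448.1, 120.4, 17.9]
tcp_rot: [-1.207, 1.571, -1.306]
contact_force: [0.2, 0.7, 0.7]
grip_width: 55.1
```

send_rows(
  series="0.2 0.015 0 0 0;0.2 0.02 0 0 0;0.2 0.02 0 0 0",
)

```text
time: 38.0
tool_pos: [448.2, 120.4, 17.3]
tcp_rot: [-1.206, 1.571, -1.305]
contact_force: [1.0, 0.3, -0.6]
grip_width: 55.6
```

send_rows(
  series="0.2 0.015 0 0 0;0.2 0.02 0 0 0;0.2 0.02 0 0 0",
)

```text
time: 38.38
tool_pos: [448.2, 120.4, 17.1]
tcp_rot: [-0.286, 1.571, -0.386]
contact_force: [-2.4, 0.0, 5.7]
grip_width: 54.9
```

send_rows(
  series="0.2 -0.03 0 0 0;-1 -0.03 0 0 0;-1 -0.03 0 0 0;-1 -0.03 0 0 0;-1 -0.03 0 0 0;-1 -0.03 0 0 0;-1 -0.03 0 0 0",
)

```text
time: 39.25
tool_pos: [448.1, 120.4, 17.6]
tcp_rot: [-1.767, 1.571, -1.867]
contact_force: [-0.0, -0.7, -0.6]
grip_width: 37.6
```

send_rows(
  series="-1 -0.1 0 0 0;-1 -0.4 0 0 0;-1 -1 0 0 0;-1 -1.6 0 0 0;-1 -1.6 0 0 0",
)

```text
time: 39.88
tool_pos: [449.2, 120.5, 67.1]
tcp_rot: [0.173, 1.567, 0.074]
contact_force: [0.1, -0.1, -0.5]
grip_width: 37.2
```

Run:
```python
from h import *
from plant import *
o=st()
c=capture("scene")
cv2.imwrite("pics/s16.png",cv2.resize(c["pixels"][170:270,310:440],None,fx=6,fy=6,interpolation=cv2.INTER_CUBIC)[:,:,::-1])
```

```text
t 39.88 tcp [449.2  120.5   67.07] zyaw -5.7 F [ 0.1  -0.12 -0.45] w 37.2 j6 0.2
```

View pics/s16.png

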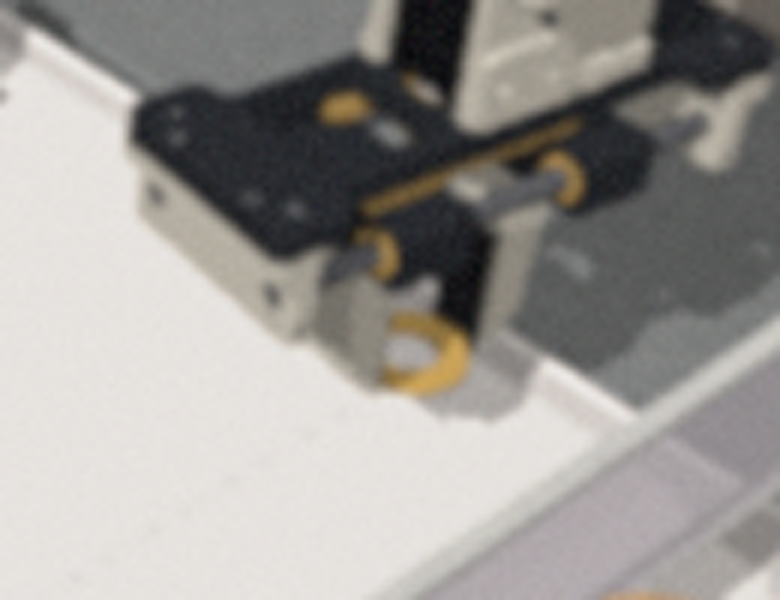

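Run:
```python
from h import *
from plant import *
o=st(); C=[]
for n in("scene","top"):
    c=capture(n); C.append(c)
    X=o["tool_pos"]+[0,0,1.5]; p=proj(c,X); print(n,p,[(d["point"],d["score"]) for d in place_of(c,"washer_mid")[:2]])
    u,v=p.round().astype(int); im=cv2.resize(c["pixels"][v-20:v+20,u-20:u+20],(380,380),interpolation=cv2.INTER_CUBIC)
    q=(p-[u-20,v-20]+.5)*9.5
    # draw expected washer outline at tcp
    for r,col in((20,(255,0,0)),(10,(0,0,255))):
        pts=np.array([(proj(c,X+[r*np.cos(a),r*np.sin(a),0])-[u-20,v-20]+.5)*9.5 for a in np.linspace(0,6.283,40)]).astype(np.int32)
        cv2.polylines(im,[pts],True,col,1)
    cv2.imwrite(f"pics/g_{n}.png",im[:,:,::-1])
a=np.hstack([cv2.imread(f"pics/g_{n}.png") for n in("scene","top")]); cv2.imwrite("pics/g.png",a)
st()
```

```text
t 39.92 tcp [448.56 120.43  66.18] zyaw -5.7 F [-0.18 -0.27 -0.66] w 37.6 j6 0.2
scene [377.48993134 227.56640621] [([449.0, 120.7, 66.5], 0.44)]
top [234.83863087 253.33756901] []
t 40.12 tcp [447.69 120.31  65.01] zyaw -5.7 F [-0.19  0.67 -0.4 ] w 37.6 j6 0.2
```

View pics/g.png

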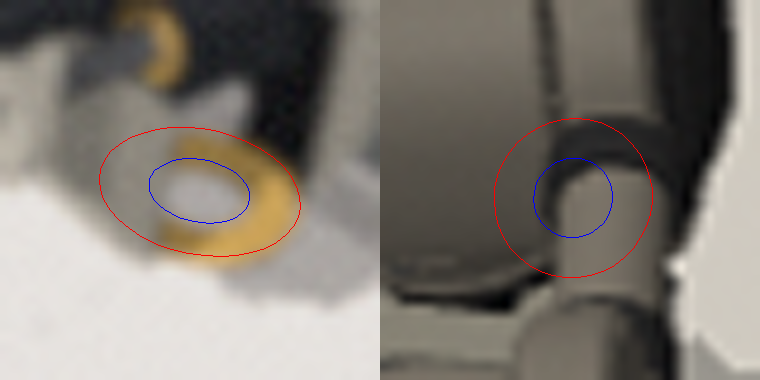

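```bash
cat > sp.py <<'E'
from h import *
from plant import *
import pickle,sys
C=[capture("scene"),capture("top")]; pickle.dump(C,open("csp.pkl","wb"))
def draw(x,y,fn,zd=17.2):
    out=[]
    for c,(u,v) in zip(C,((204,161),(412,190))):
        im=cv2.resize(c["pixels"][v-14:v+14,u-14:u+14],(392,392),interpolation=cv2.INTER_CUBIC)
        for r,z,col in((15.5,46,(0,0,255)),(8,46,(255,0,0)),(8,61,(255,0,0)),(5,63,(255,0,255))):
            pts=np.array([(proj(c,[x+r*np.cos(a),y+r*np.sin(a),zd+z])-[u-14,v-14]+.5)*14 for a in np.linspace(0,6.283,40)]).round().astype(np.int32)
            cv2.polylines(im,[pts],True,col,1)
        raw=cv2.resize(c["pixels"][v-14:v+14,u-14:u+14],(392,300),interpolation=cv2.INTER_CUBIC)
        out.append(im)
    cv2.imwrite(fn,np.hstack(out)[:,:,::-1])
draw(602,-306,"pics/sp0.png")
raw=np.hstack([cv2.resize(c["pixels"][v-14:v+14,u-14:u+14],(392,392),interpolation=cv2.INTER_CUBIC) for c,(u,v) in zip(C,((204,161),(412,190)))])
cv2.imwrite("pics/spraw.png",raw[:,:,::-1])
for c in C: print([(d["point"],d["score"]) for d in place_of(c,"hub_seat")[:1]])
E
python3 sp.py
```

```text
[([602.5, -305.5, 67.9], 0.96)]
[([600.4, -304.3, 62.4], 0.7)]
```

View pics/sp0.png

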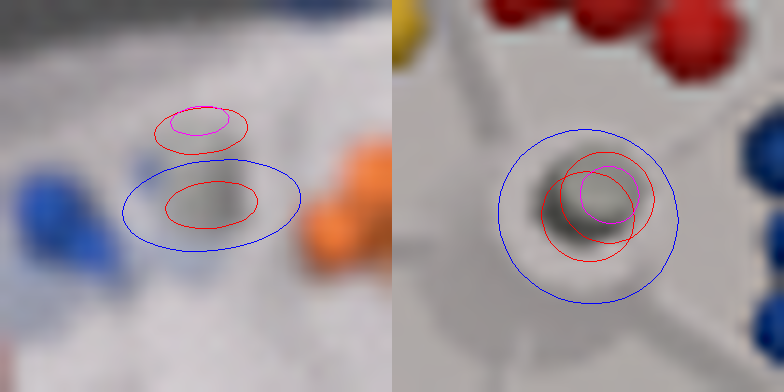

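View pics/spraw.png

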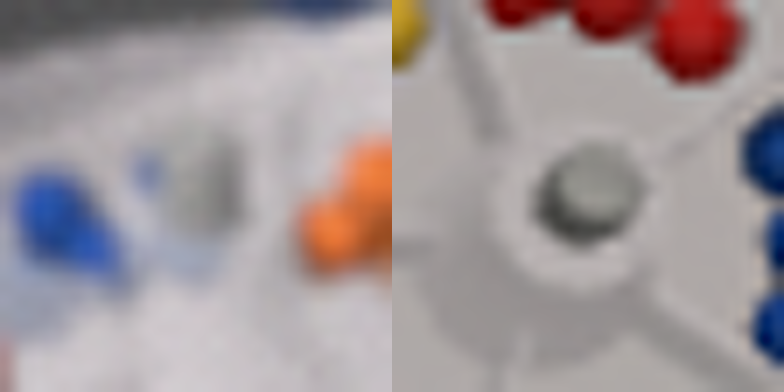

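```bash
cat > sp2.py <<'E'
from h import *
import pickle,sys
C=pickle.load(open("csp.pkl","rb"))
def draw(x,y,zd=17.2):
    out=[]
    for c,(u,v) in zip(C,((204,161),(412,190))):
        im=cv2.resize(c["pixels"][v-14:v+14,u-14:u+14],(392,392),interpolation=cv2.INTER_CUBIC)
        for r,z,col in((15.5,46,(0,0,255)),(8,46,(255,0,0)),(8,61,(255,0,0)),(5,63,(255,0,255))):
            pts=np.array([(proj(c,[x+r*np.cos(a),y+r*np.sin(a),zd+z])-[u-14,v-14]+.5)*14 for a in np.linspace(0,6.283,40)]).round().astype(np.int32)
            cv2.polylines(im,[pts],True,col,1)
        out.append(im)
    return np.hstack(out)
cv2.imwrite("pics/"+sys.argv[3],draw(float(sys.argv[1]),float(sys.argv[2]))[:,:,::-1])
# silhouette fit: darkness vs local background in top view
c=C[1];u,v=412,190
g=c["pixels"].astype(float).mean(2)[v-8:v+8,u-9:u+9]; print(g.round().astype(int))
E
python3 sp2.py 604.3 -305.1 sp1.png
```

```text
[[142 143 155 175 169 170 169 169 170 170 169 169 170 171 170 162 164 164]
 [150 142 151 171 172 169 168 168 169 168 169 169 170 169 170 170 172 176]
 [157 142 148 165 173 170 172 173 174 172 171 170 169 169 169 170 173 173]
 [161 141 145 159 174 175 177 176 178 178 177 174 170 169 173 174 168 166]
 [167 156 159 166 173 174 175 171 152 146 153 158 178 175 172 158 159 169]
 [166 164 167 174 177 174 153 131 137 137 140 145 163 171 165 162 168 170]
 [163 162 163 177 179 163 110 133 141 139 137 134 143 171 171 168 169 169]
 [159 159 171 177 169 126  93 134 145 143 142 136 130 157 174 168 169 169]
 [157 157 172 178 167 113  76 106 140 147 145 136 134 176 175 169 169 169]
 [153 153 167 179 165 109  68  80  97 114 115 113 149 176 173 169 169 169]
 [150 151 166 179 177 159 104  68  71  74  85 129 171 174 174 169 169 169]
 [148 145 152 168 178 177 165 135 113 132 171 172 170 172 171 169 169 170]
 [147 146 144 156 179 178 177 174 172 174 179 176 166 164 170 169 169 169]
 [148 146 144 146 157 174 179 178 179 178 179 173 154 156 169 169 169 169]
 [149 147 147 145 145 151 156 161 169 163 158 144 146 160 175 170 169 169]
 [148 148 147 147 146 145 146 146 148 147 144 143 144 153 173 176 172 169]]
```

View pics/sp1.png

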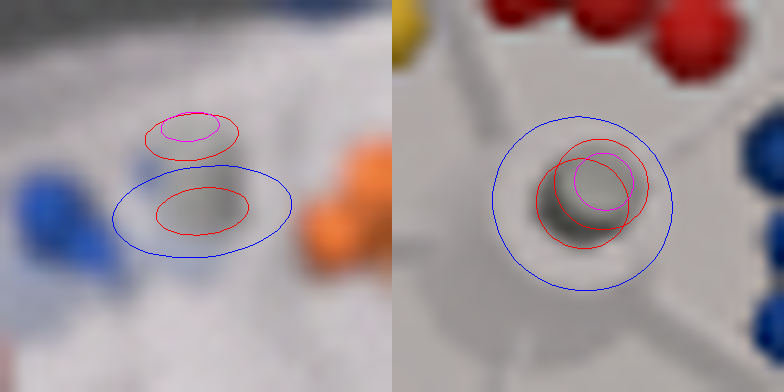

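Run:
```python
from h import *
o=st(); print(cmd(o,(604,-305,105),-5.7))
```

```text
t 40.33 tcp [447.93 120.34  65.2 ] zyaw -5.71 F [-0.41  0.5  -0.74] w 37.9 j6 0.2
([-1.329, -13.591, 6.585, -0.001], -5.71)
```

send_rows(
  series="-1 -0.6 -0.3 0.1 0;-1 -1.33 -1.5 0.7 0;-1 -1.33 -3.2 1.5 0;-1 -1.33 -5 2.4 0;-1 -1.33 -6.8 3.3 0;-1 -1.33 -8.6 4.2 0;-1 -1.33 -10.2 5;-1 -1.33 -11.6 5.6 0",
)

```text
invalid input
```

send_rows(
  series="-1 -0.6 -0.3 0.1 0;-1 -1.33 -1.5 0.7 0;-1 -1.33 -3.2 1.5 0;-1 -1.33 -5 2.4 0;-1 -1.33 -6.8 3.3 0;-1 -1.33 -8.6 4.2 0;-1 -1.33 -10.2 5 0;-1 -1.33 -11.6 5.6 0",
)

```text
time: 41.32
tool_pos: [581.1, -244.7, 105.0]
tcp_rot: [2.951, 1.571, 2.851]
contact_force: [0.3, -0.4, -0.8]
grip_width: 37.9
```

Run:
```python
from h import *
o=st(); print(cmd(o,(604,-305,100),-5.7))
```

```text
t 41.33 tcp [ 581.08 -244.71  105.02] zyaw -5.75 F [ 0.35 -0.4  -0.84] w 37.9 j6 -0.42
([0.167, -1.923, 0.962, -0.01], -5.75)
```

send_rows(
  series="-1 0 -0.9 0.45 0;-1 0 -1.5 0.75 0;-1 0.1 -1.85 0.92 0;-1 0.17 -1.99 0.985 0;-1 0.17 -1.99 0.985 0;-1 0.17 -1.99 0.985 0",
)

```text
time: 42.08
tool_pos: [604.2, -304.1, 100.5]
tcp_rot: [2.4, 1.571, 2.302]
contact_force: [0.5, 0.4, 0.0]
grip_width: 37.2
```

Run:
```python
from h import *
from plant import *
o=st(); print(cmd(o,(604,-305,82),-5.7)); C=[]
ims=[]
for n in("scene","top"):
    c=capture(n)
    X=o["tool_pos"]+[0,0,1.5]; u,v=proj(c,X).round().astype(int)
    ims.append(cv2.resize(c["pixels"][v-20:v+28,u-24:u+24],(390,390),interpolation=cv2.INTER_CUBIC))
    if n=="scene":
        im=ims[-1]; k=390/48
        for ctr,r in ((X,10),(X,20),(np.array([604,-305,80.2]),5),(np.array([604,-305,63.2]),8)):
            pts=np.array([(proj(c,ctr+[r*np.cos(a),r*np.sin(a),0])-[u-24,v-20]+.5)*k for a in np.linspace(0,6.283,40)]).astype(np.int32)
            cv2.polylines(im,[pts],True,(255,0,0),1)
cv2.imwrite("pics/p0.png",np.hstack(ims)[:,:,::-1])
```

```text
t 42.08 tcp [ 604.18 -304.11  100.53] zyaw -5.66 F [0.46 0.39 0.04] w 37.2 j6 -0.48
([0.618, -0.03, -0.003, 0.008], -5.66)
```

View pics/p0.png

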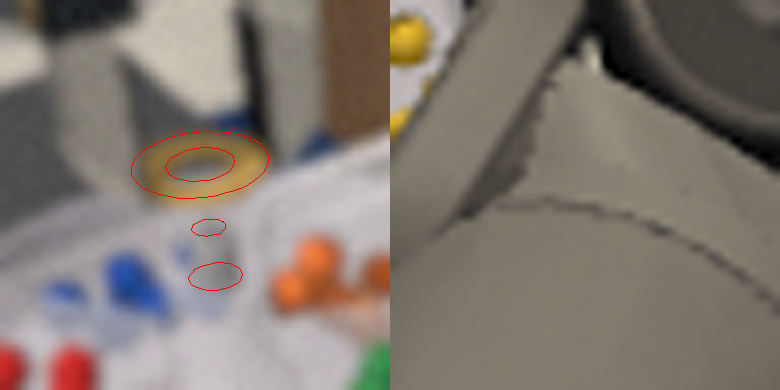

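send_rows(
  series="-1 0.1 -0.06 0 0;-1 0.25 -0.06 0 0;-1 0.4 -0.06 0 0;-1 0.5 -0.06 0 0;-1 0.54 -0.06 0 0;-1 0.54 -0.06 0 0;-1 0.54 -0.06 0 0",
)

```text
time: 43.05
tool_pos: [604.1, -306.8, 84.4]
tcp_rot: [-0.628, 1.57, -0.728]
contact_force: [0.1, 0.7, -0.5]
grip_width: 37.7
```

Run:
```python
from h import *
from plant import *
o=st()
c=capture("scene")
X=o["tool_pos"]+[0,0,1.5]; u,v=proj(c,X).round().astype(int)
raw=cv2.resize(c["pixels"][v-14:v+14,u-14:u+14],(390,390),interpolation=cv2.INTER_CUBIC); im=raw.copy();k=390/28
for ctr,r in ((X,10),(X,20),(np.array([604,-305,80.2]),5),(np.array([604,-305,63.2]),8)):
    pts=np.array([(proj(c,ctr+[r*np.cos(a),r*np.sin(a),0])-[u-14,v-14]+.5)*k for a in np.linspace(0,6.283,40)]).astype(np.int32)
    cv2.polylines(im,[pts],True,(255,0,0),1)
cv2.imwrite("pics/p1.png",np.hstack([raw,im])[:,:,::-1])
```

```text
t 43.05 tcp [ 604.14 -306.77   84.39] zyaw -5.7 F [ 0.11  0.7  -0.55] w 37.7 j6 -0.48
```

View pics/p1.png

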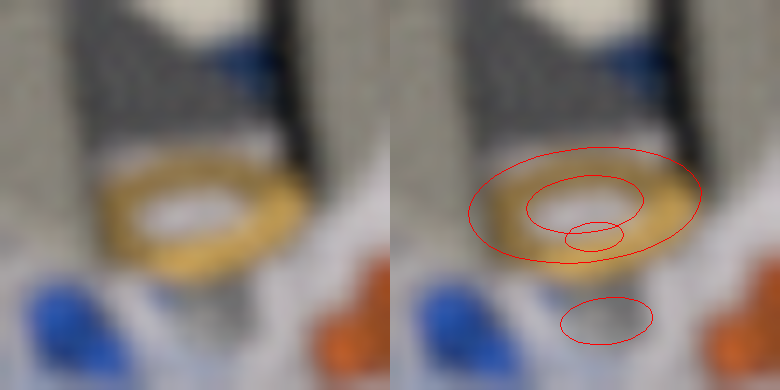

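send_rows(
  series="-1 0.04 0.025 -0.015 0;-1 0.08 0.025 -0.015 0;-1 0.12 0.025 -0.015 0;-1 0.16 0.025 -0.015 0;-1 0.18 0.025 -0.015 0;-1 0.18 0.025 -0.015 0",
)

```text
time: 43.85
tool_pos: [603.6, -305.9, 78.7]
tcp_rot: [-3.036, 1.571, -3.135]
contact_force: [0.0, 0.3, 0.3]
grip_width: 37.5
```

send_rows(
  series="-1 0.03 0 0 0;-1 0.06 0 0 0;-1 0.06 0 0 0",
)

```text
time: 44.22
tool_pos: [603.6, -305.9, 76.9]
tcp_rot: [3.066, 1.571, 2.966]
contact_force: [-0.5, 0.3, -0.8]
grip_width: 37.7
```

send_rows(
  series="-1 0.04 0 0 0;-1 0.08 0 0 0;-1 0.08 0 0 0",
)

```text
time: 44.6
tool_pos: [603.6, -305.9, 74.5]
tcp_rot: [2.92, 1.571, 2.82]
contact_force: [-0.3, -0.0, -0.5]
grip_width: 37.9
```

send_rows(
  series="-1 0.04 0 0 0;-1 0.08 0 0 0;-1 0.12 0 0 0;-1 0.12 0 0 0",
)

```text
time: 45.1
tool_pos: [603.6, -305.9, 70.8]
tcp_rot: [3.127, 1.571, 3.028]
contact_force: [0.9, 0.3, 0.2]
grip_width: 37.4
```

send_rows(
  series="-1 0.04 0 0 0;-1 0.08 0 0 0;-1 0.1 0 0 0;-1 0.1 0 0 0",
)

```text
time: 45.6
tool_pos: [603.6, -305.9, 67.9]
tcp_rot: [-2.951, 1.571, -3.051]
contact_force: [-0.2, 0.0, 0.2]
grip_width: 37.6
```

send_rows(
  series="-1 0.04 0 0 0;-1 0.08 0 0 0;-1 0.1 0 0 0;-1 0.1 0 0 0",
)

```text
time: 46.1
tool_pos: [603.6, -305.9, 64.9]
tcp_rot: [-2.993, 1.571, -3.092]
contact_force: [-0.3, -0.2, 0.2]
grip_width: 37.7
```

send_rows(
  series="-1 0.015 0 0 0;-1 0.025 0 0 0;-1 0.025 0 0 0",
)

```text
time: 46.48
tool_pos: [603.6, -305.9, 64.2]
tcp_rot: [-2.922, 1.571, -3.022]
contact_force: [-0.3, 0.6, -0.0]
grip_width: 37.2
```

send_rows(
  series="-1 0.015 0 0 0;-1 0.02 0 0 0;-1 0.02 0 0 0",
)

```text
time: 46.85
tool_pos: [603.7, -305.9, 64.0]
tcp_rot: [-0.745, 1.57, -0.845]
contact_force: [-0.8, 0.8, 2.4]
grip_width: 37.8
```

send_rows(
  series="0.2 0 0 0 0;0.2 0 0 0 0;0.2 0 0 0 0;0.2 0 0 0 0",
)

```text
time: 47.35
tool_pos: [603.6, -305.9, 63.5]
tcp_rot: [-3.021, 1.571, -3.12]
contact_force: [0.5, 0.6, 0.4]
grip_width: 55.2
```

send_rows(
  series="0.2 -0.1 0 0 0;0.2 -0.4 0 0 0;0.2 -1 0 0 0;0.2 -2 0 0 0;0.2 -3 0 0 0;0.2 -3.5 0 0 0",
)

```text
time: 48.1
tool_pos: [604.5, -306.4, 172.1]
tcp_rot: [-0.5, 1.566, -0.599]
contact_force: [-0.1, -0.3, -0.0]
grip_width: 55.2
```

send_rows(
  series="0.2 -0.5 2 -1 0;0.2 -0.5 4 -2.5 0;0.2 -0.5 5.5 -3.5 0;0.2 -0.5 5.5 -3.5 0",
)

```text
time: 48.6
tool_pos: [513.5, -128.2, 184.2]
tcp_rot: [2.649, 1.569, 2.552]
contact_force: [0.3, -0.9, 1.3]
grip_width: 55.3
```

Run:
```python
from h import *
from plant import *
o=st()
C=[capture("scene"),capture("top")]
for c in C: print([(t,d["point"],d["score"]) for t in("washer_mid","hook_grip","rest_mid","hub_seat","jar_a_mid","jar_b_mid","green_lid","tray_knob") for d in place_of(c,t)[:1]])
cv2.imwrite("pics/f0.png",np.hstack([cv2.resize(c["pixels"][v-14:v+14,u-14:u+14],(390,390),interpolation=cv2.INTER_CUBIC) for c,(u,v) in zip(C,((204,161),(412,190)))])[:,:,::-1])
cv2.imwrite("pics/f1.png",C[0]["pixels"][:,:,::-1]); cv2.imwrite("pics/f2.png",C[1]["pixels"][:,:,::-1])
```

```text
t 48.6 tcp [ 513.54 -128.16  184.18] zyaw -5.53 F [ 0.29 -0.85  1.32] w 55.3 j6 -0.29
[('washer_mid', [446.2, -331.7, 16.4], 0.62), ('hook_grip', [479.2, -156.9, 101.7], 0.65), ('rest_mid', [483.7, -157.8, 97.5], 0.82), ('hub_seat', [603.6, -307.1, 67.4], 0.98), ('jar_a_mid', [532.3, 278.5, 57.1], 0.67), ('jar_b_mid', [621.2, 292.9, 60.2], 0.7), ('green_lid', [447.1, -333.6, 15.3], 0.84), ('tray_knob', [439.0, -253.0, 14.4], 0.49)]
[('washer_mid', [609.0, -306.9, 62.0], 0.5), ('rest_mid', [447.5, -329.1, 18.1], 0.65), ('hub_seat', [602.6, -307.4, 64.8], 0.94), ('jar_a_mid', [526.4, 274.1, 58.1], 0.92), ('jar_b_mid', [622.3, 289.1, 59.2], 0.56), ('green_lid', [446.4, -331.7, 15.3], 0.76), ('tray_knob', [439.7, -252.3, 16.9], 0.47)]
```

View pics/f0.png

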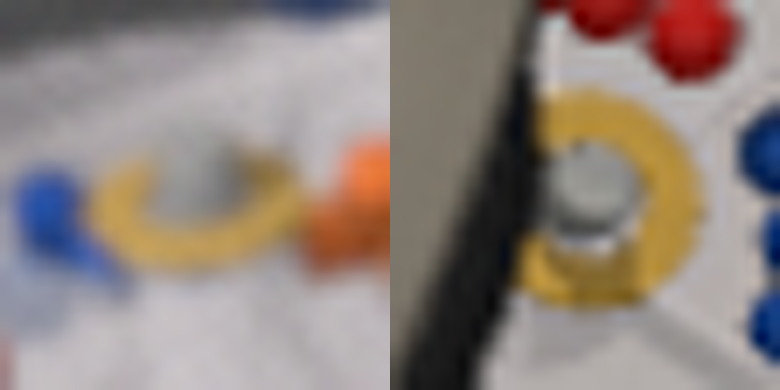

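View pics/f1.png

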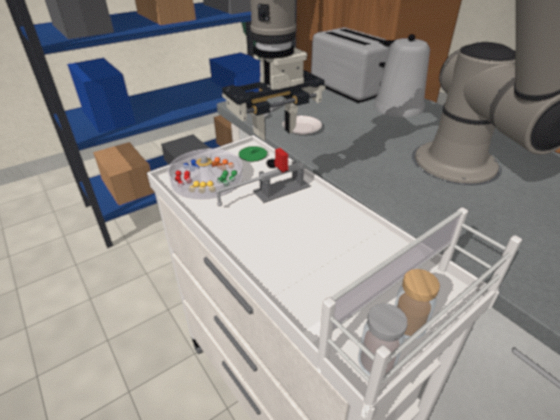

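View pics/f2.png

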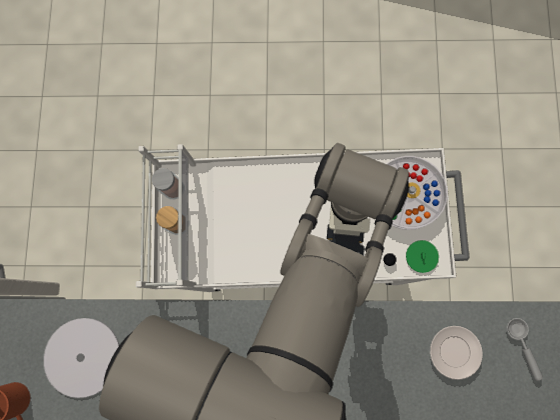

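send_rows(
  series="0.2 -0.5 2 0 0;0.2 -0.5 4 0 0;0.2 -0.5 5 0 0;0.2 -0.5 5 0 0;0.2 -0.5 5 0 0;0.2 -0.5 5 0 0",
)

```text
time: 50.25
tool_pos: [530.5, 16.8, 198.6]
tcp_rot: [-1.731, 1.57, -1.832]
contact_force: [0.1, -0.5, -0.1]
grip_width: 55.2
```

Run:
```python
from h import *
from plant import *
o=st()
C=[capture("scene"),capture("top")]
cv2.imwrite("pics/f3.png",np.hstack([cv2.resize(c["pixels"][v-35:v+35,u-40:u+40],(400,350),interpolation=cv2.INTER_CUBIC) for c,(u,v) in zip(C,((250,175),(385,215)))])[:,:,::-1])
```

```text
t 50.25 tcp [530.47  16.77 198.61] zyaw -5.79 F [ 0.14 -0.53 -0.1 ] w 55.2 j6 -0.01
```

View pics/f3.png

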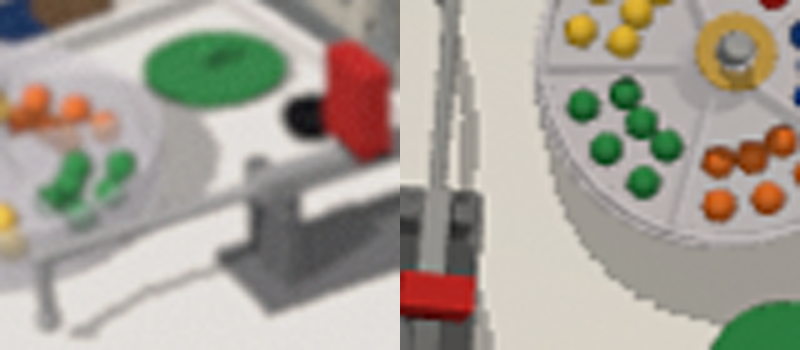

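The rod lies in both slots of its rest, and the washer sits around the spindle on the hub.

```bash
python3 -c "
from plant import *
print(close_job())"
```

```text
the job is handed in; nothing more can be done
None
```

The job is done and was handed in at about 50 s. The washer lies flat on the tray's hub, around the spindle, and the rod is back in its rest.

- **Drawing the washer out:** I took the rod from its rest and felt for the floor. The well floor is about 10.7 mm below the deck, and the bevel runs from roughly y 181 to 195 mm in world coordinates, about 45 to 55 mm before the guard. I then hooked the washer's hole and drew it up the bevel onto the deck, about 115 mm clear of the guard.
- **Forces:** The hook mostly pressed with 3–6 N. Two probing touches reached 7.5–9 N, and the pull at the foot of the bevel reached about 9 N in all, against the 15 N limit. These are readings at the end of each move, so any short peak between them would not show. One finger touch on the deck read about 6 N.
- **Fitting the washer:** I put the rod back before picking the washer up. It slid down the spindle without measurable side force and seated with about 2.5 N.
- **Last checks:** The final pictures show the washer around the spindle and the rod's shank in the fork slots. The jars, green lid and knob are where they were, to within about 5 mm, which is about the detection error. The arm was well clear and touching nothing.
- **Disagreements:**
  - The two cameras differed by about 2 mm on the washer and spindle positions, so I used a middle value.
  - The gripper read 37.5 mm across the 40 mm washer.
  - In one last picture the network reported the green lid as the washer; the pictures show otherwise.

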